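# Empty the soap dispenser into the tub

### The job

Empty the soap dispenser: swing its cam handle over to the open notch, then hold the tub under the chute and push its far wall against the paddle as far as it goes, so that all the soap bars inside slide out into the held tub and none lands on the worktop. Stand the tub upright in the middle of the cork mat, put the loose soap bars from the worktop into it too, and swing the cam handle back until it drops into its locked notch; leave the candle jar, the scrub brush and the lint roller where they are.

Things in the scene. Friction and masses are not known exactly. Their poses are not given: they have to be found in the camera images.
- dispenser: soap dispenser fixed to the worktop; place and yaw vary. Origin on the worktop below the lip's middle; x back into the machine, y to its left seen from the robot. Chute cheeks at y +-44 mm; pedestal under the chute from x +57 mm; latch column x +50 to +120, y +46 to +116 mm, its cap x +34 to +124, y +42 to +126 mm, 237 mm high; clear roof 190 mm high at its front, 260 mm at its back (x +150 mm). The dispenser's own things all turn with it
- lip (a point): middle of the chute's lower edge, 145 mm above the worktop, axes as the dispenser's. The smooth chute, 80 mm wide inside, rises to +x at 26 degrees. A steel gate closes it just before the lip and rises 37 mm when the paddle is pushed right in; the open gate reaches 32 mm forward of the lip and 70 mm above it
- paddle_face (a point): middle of the front face of the grey push paddle below the chute, a plate 90 mm wide, 81 to 117 mm above the worktop; at rest its face is 6 mm behind the lip (+x). It is pushed straight back (+x) by the far wall of the held tub: the rim of a tub standing on the worktop is below it
- paddle (a joint): travel of the paddle, m: 0 out (gate shut), 0.024 fully in at a firm stop (gate open). It takes 3 to 4 N at first and 4 to 6 N near the stop and springs back when let go; while the cam handle is locked a bolt holds it after about 2 mm
- latch_pivot (a point): on the upright turning axis of the cam handle, on top of the latch column, 250 mm above the worktop (axes as for the lip). The lever runs from here level to the knob, 65 mm away; it is 16 mm wide and 8 mm thick
- knob (a point): the upright black knob at the end of the cam handle's lever, 16 to 19 mm in diameter; the point is on its axis 275 mm above the worktop while the handle is down, 20 mm below the knob's top; the knob is free from 258 to 295 mm. Locked, it points to the front of the dispenser (-x of the lip axes) from the pivot; open, to the left of it
- latch (a joint): angle of the cam handle, rad: 0 locked (lever towards the dispenser's front), 1.3 open; it grows as the knob is pushed clockwise seen from above, that is to the left (dispenser +y) and then back. It turns by a push of about 2 N on the knob; past the middle the cam drives it on into the other notch. Stops at both ends
- latch_lift (a joint): how far the cam handle has risen, m: 0 down in either notch, 0.008 on the hump of the cam half way between them; a spring draws it down
- tub_mid (a point): the grey open tub, 128 x 180 mm outside, 70 mm high, walls and floor 4 mm, 0.2 kg; the point is its centre 35 mm above its underside. Its x axis points from the grip post to the far wall (128 mm way), z up. Rim beads stick out 3 mm at the far wall and 3 mm at the sides. At the start it stands empty on the worktop, left or right
- tub_grip (a point): grip point of the tub: the upright post outside the middle of its near wall, 30 mm (tub x) by 24 mm (tub y, the width to pinch), its top 123 mm above the tub's underside; the point lies on the post's axis 98 mm above the underside and 82 mm from the tub's centre (axes as tub_mid)
- mat_mid (a point): centre of the top of the cork mat fixed to the worktop, 200 x 240 mm, 4 mm thick, left or right; the tub shall stand here
- bar_a_mid (a point): soap bar, a plain rounded block 40 x 64 x 24 mm, 50 g; the point is its centre, its own y axis runs along the 64 mm, z through the 24 mm thickness. Starts in the chute behind the gate (lying across it)
- bar_b_mid (a point): soap bar, a plain rounded block 40 x 64 x 24 mm, 50 g; the point is its centre, its own y axis runs along the 64 mm, z through the 24 mm thickness. Starts in the chute behind the gate (lying across it)
- bar_c_mid (a point): soap bar, a plain rounded block 40 x 64 x 24 mm, 50 g; the point is its centre, its own y axis runs along the 64 mm, z through the 24 mm thickness. Starts in the chute behind the gate (lying across it); absent in some starts
- bar_d_mid (a point): soap bar, a plain rounded block 40 x 64 x 24 mm, 50 g; the point is its centre, its own y axis runs along the 64 mm, z through the 24 mm thickness. Starts loose on the worktop in front of the dispenser; absent in some starts
- bar_e_mid (a point): soap bar, a plain rounded block 40 x 64 x 24 mm, 50 g; the point is its centre, its own y axis runs along the 64 mm, z through the 24 mm thickness. Starts loose on the worktop in front of the dispenser; absent in some starts
- bar_f_mid (a point): soap bar, a plain rounded block 40 x 64 x 24 mm, 50 g; the point is its centre, its own y axis runs along the 64 mm, z through the 24 mm thickness. Starts loose on the worktop in front of the dispenser; absent in some starts
- candle_jar: the candle jar, a bystander to be left alone
- scrub_brush: the scrub brush, a bystander to be left alone
- lint_roller: the lint roller, a bystander to be left alone
There are look-alikes about, which are no part of the job. Leave any purple or yellow look-alike of the part that bears bar_d_mid alone.

How it is judged:
By the outcome, as a careful person would: the job done as asked, in the order asked, and still so for the second after the job is handed in, with the robot touching nothing.
Of bar_c, bar_d, bar_e, bar_f only 3 to 4 are there at a start; the rules pass over those that are not, and their reading is None.
At some moment in a run one of bar_d, bar_e, bar_f may be knocked a few centimetres aside while the robot is not near it.
It also fails if it takes over 208 s, if anything falls off the work surface, if the arm or the gripper's body presses on something with over 40 N, if the wrist force passes 120 N, or if a joint passes its speed limit or range.

### The arm

A 7-joint arm with a two-finger parallel gripper is mounted at the origin on a cart in front of the work surface, level with it; the furniture and walls round the work are solid. World frame = base frame: x ahead of the robot, y to its left, z up, the work surface at z = 0. Lengths are in m, angles in rad, forces in N, time in s.
With the tool pointing down it reaches from about 0.425 to 0.875 m from the base axis. Payload 4.7 kg.
Tool frame: the origin (TCP) lies between the finger pads; the fingertips stand ctrl.nose_length ahead of it and the grasp point (between the pads) lies 6 mm ahead of it (ctrl.nose_length is the distance from the TCP to the fingertips, in m); z points along the fingers, x is the direction in which the jaws open and shut, and the axes are right-handed (so a half turn about z gives the same grasp; the last joint's range is limited). The gripper opens to 87 mm and grips with 3 to 60 N. Pads are 19 mm wide; open, the fingers measure 117 mm over their backs; the gripper's body (75 mm by 190 mm) begins 51 mm behind the grasp point.
Start: joints at [1.202, 0.321, -0.07, 1.45, 0.023, 1.371, -0.057], TCP at [0.243, -0.603, 0.248] pointing down, gripper open.
Joint ranges: [-2.86, 2.86], [-0.3, 2.09], [-1.38, 1.24], [0.06, 2.45], [-1.56, 4.7], [0.09, 2.05], [-2.69, 2.69]. Speed limits (rad/s): [2.57, 2.57, 3.14, 3.14, 3.14, 3.14, 3.14].

### API

Orientations are given as [roll, pitch, yaw] about the fixed x, y, z axes, in that order (R = Rz(yaw) Ry(pitch) Rx(roll)).
In Python, from plant import ctrl gives the robot as it stands. The module is installed in compiled form; this text tells all that it offers.
- The arm moves only by the shell command python3 -m creep 'ROWS' [FORCE]. ROWS is JSON, a list of rows, each a list of 5 numbers: the closure, from 0 (fully open) to 1 (shut), then the shift along the tool's x, y, z in mm, then the turn about the tool's z in rad. A call has 1 to 8 rows; each row is the pose to reach, as a shift and turn from the pose commanded when the call began, along the tool's axes at that moment; what a row does not reach only later rows make up. A row lasts 1/10 s, in which the tool goes at most 50 mm and 8.59 degrees, less where a joint would pass 70% of its speed; a pose out of reach is approached as far as the arm can. A call with a gripper value outside its range is refused whole. The fingers move at their own pace and stop on an object; FORCE is the grip in N (left out, the last holds). Time passes only in rows, so rows that repeat a pose let the fingers close. It gives the time, the measured TCP pose, the force and the opening at its end, in the units of the state.
- ctrl.get_state(): the state, without advancing time (a new reading comes with each control period).
- ctrl.capture(name): name is "scene" or "top" or "wrist"; returns the picture (420x560x3 uint8, red, green, blue); there is no depth.
- ctrl.camera_params(name): a dict with "fx", "fy", "cx", "cy" (pixels), "R" (3x3) and "t" (3): a world point X has camera coordinates R X + t. Camera axes: x right, y down, z forward; pixel columns grow to the right and rows downward; lengths in m; the calibration is good to about 2 mm. A picture is of the moment at which its call begins: read the wrist's pose just before it. camera_params takes no time and is no camera call; for the wrist camera it gives the pose at the moment of the call.
- ctrl.close_job(): hands the job in, once; it reports no verdict.
The state is a dict: "time_s": time; "qpos": joint angles; "qd": joint speeds; "joint_efforts": joint torques, N m; "tool_pos": TCP position; "orientation": TCP orientation; "force": force on the tool from outside, world axes, zero at the start; "torque": the same for the moment, N m; "finger_gap": opening from 0.0 (shut) to 1.0 (fully open).
Only numpy, scipy, OpenCV 4.12 (cv2) and the standard library are available. Lean on these libraries where they do the work, as an engineer would, in place of code of your own. Each camera call takes 0.05 s, during which the arm holds its last target.

## Working session

There is one attempt and no reset: what is moved stays moved. The work goes in short steps, Python scripts to look and compute and a shell command to move; the robot and the scene stay as the last step left them, time stands still between calls to the robot, and variables do not carry over. Pictures are saved under pics/ and viewed, and the job is handed in when it is done.

```bash
ls; mkdir -p pics
python3 - <<'E'
from plant import ctrl
import cv2
s=ctrl.get_state()
print(s, ctrl.nose_length)
for n in ["scene","top","wrist"]:
    im=ctrl.capture(n); cv2.imwrite(f"pics/{n}0.png",im[:,:,::-1])
    p=ctrl.camera_params(n); print(n,p)
E
```

```text
pics
{'time_s': 0.0, 'qpos': array([ 1.20212576,  0.32181086, -0.07010813,  1.45167876,  0.02264706,
        1.37077523, -0.05683417]), 'qd': array([ 1.37345905e-04,  2.97816439e-04,  5.73942034e-05, -2.16267163e-04,
       -9.95427469e-04, -7.06721176e-05, -6.33498450e-04]), 'joint_efforts': array([ 3.37141892e-04, -4.91291320e+01, -4.03338745e-01, -3.12522447e+01,
       -6.38079084e-02,  4.38318180e-02,  1.92982707e-04]), 'tool_pos': array([ 0.24253763, -0.60251548,  0.24646765]), 'orientation': array([ 3.14145651e+00,  1.87996704e-03, -1.18789781e+00]), 'force': array([ 0.00790573,  0.47257542, -0.88503447]), 'torque': array([ 0.00169581, -0.03308095, -0.00768292]), 'finger_gap': 1.0015828065758143} 0.025
scene {'fx': 436.8124182524993, 'fy': 436.8124182524993, 'cx': 277.0121455285157, 'cy': 208.71169612151786, 'R': array([[-0.51830051, -0.85493777, -0.02111833],
       [-0.38713442,  0.25657362, -0.8856054 ],
       [ 0.76255591, -0.4508341 , -0.46395808]]), 't': array([0.30724663, 0.36090902, 0.87887898])}
top {'fx': 408.4387566671344, 'fy': 408.4387566671344, 'cx': 280.6543259920805, 'cy': 207.01948418575626, 'R': array([[-7.95555080e-04, -9.99905818e-01,  1.37011983e-02],
       [-9.92370838e-01, -8.99757911e-04, -1.23285482e-01],
       [ 1.23286198e-01, -1.36947500e-02, -9.92276659e-01]]), 't': array([0.0246218 , 0.54362967, 1.19487356])}
wrist {'fx': 304.0524787606516, 'fy': 304.0524787606516, 'cx': 270.85509975188114, 'cy': 210.64330531407305, 'R': array([[ 3.73398974e-01, -9.27670646e-01, -6.15037424e-04],
       [-8.83353210e-01, -3.55762970e-01,  3.05155397e-01],
       [-2.83302512e-01, -1.13401417e-01, -9.52302371e-01]]), 't': array([-0.64891266, -0.03698784,  0.39273225])}
```

View pics/scene0.png

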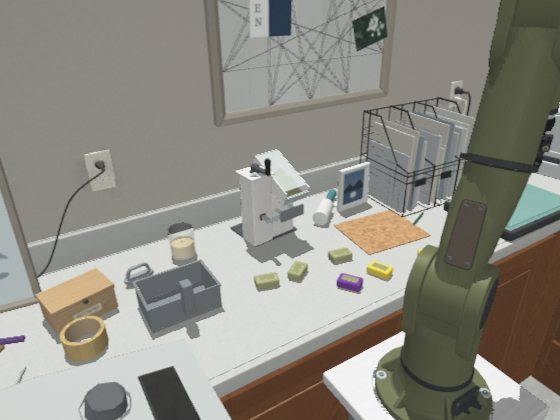

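View pics/top0.png

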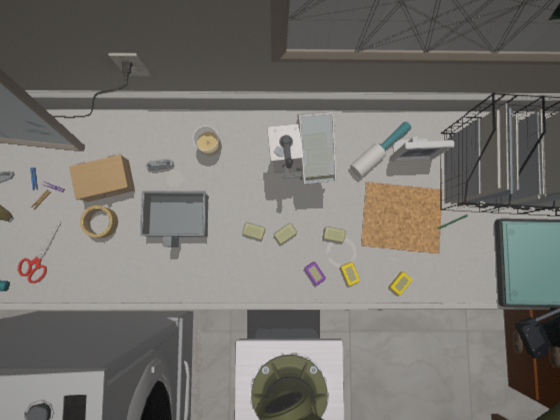

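View pics/wrist0.png

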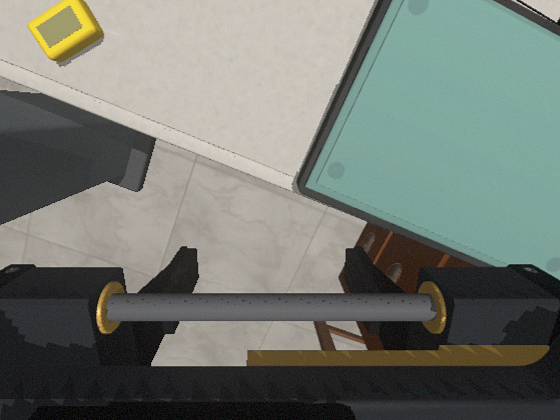

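```bash
cat > h.py <<'E'
import numpy as np, cv2
from plant import ctrl
def pt(n,u,v,z,p=None):
    p=p or ctrl.camera_params(n); R=np.array(p["R"]);t=np.array(p["t"])
    d=R.T@np.array([(u-p["cx"])/p["fx"],(v-p["cy"])/p["fy"],1]); C=-R.T@t
    return C+d*(z-C[2])/d[2]
def pr(n,X,p=None):
    p=p or ctrl.camera_params(n); c=np.array(p["R"])@np.asarray(X)+p["t"]
    return np.array([p["fx"]*c[0]/c[2]+p["cx"],p["fy"]*c[1]/c[2]+p["cy"]])
def crop(src,dst,x0,y0,w,h,k):
    im=cv2.imread(src)[y0:y0+h,x0:x0+w]; cv2.imwrite(dst,cv2.resize(im,None,fx=k,fy=k,interpolation=cv2.INTER_CUBIC))
def snap(n,dst):
    p=ctrl.camera_params(n); im=ctrl.capture(n); cv2.imwrite(dst,im[:,:,::-1]); return p
E
python3 - <<'E'
from h import *
crop("pics/top0.png","pics/t0a.png",250,100,100,100,8)
crop("pics/scene0.png","pics/s0a.png",225,145,100,100,6)
crop("pics/top0.png","pics/t0b.png",230,205,200,100,4)
crop("pics/top0.png","pics/t0c.png",125,175,100,90,6)
E
python3 - <<'E'
import cv2
i=cv2.imread("pics/t0a.png"); cv2.imwrite("pics/t0a2.png",cv2.resize(i,(600,600)))
E
```

```text
(no output)
```

View pics/t0a2.png

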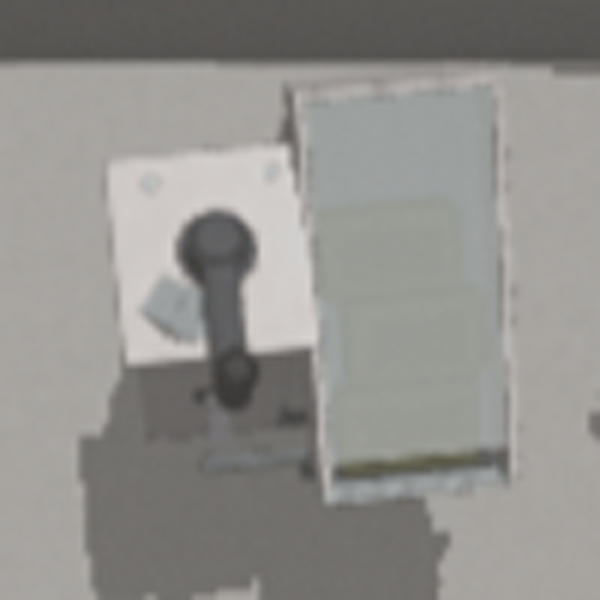

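View pics/s0a.png

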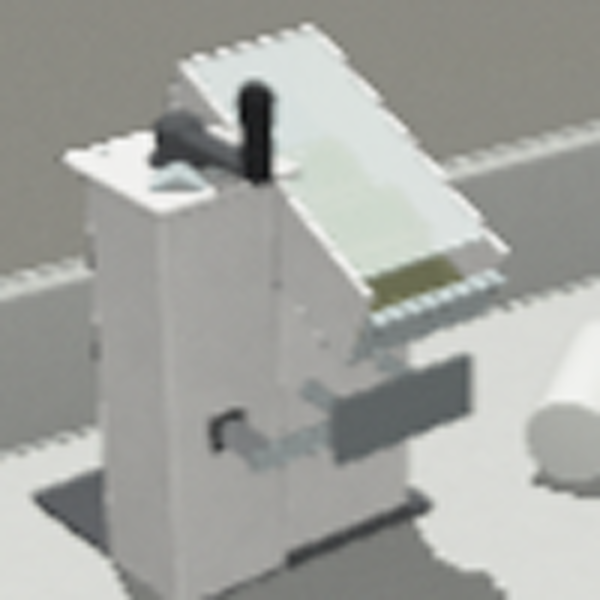

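View pics/t0b.png

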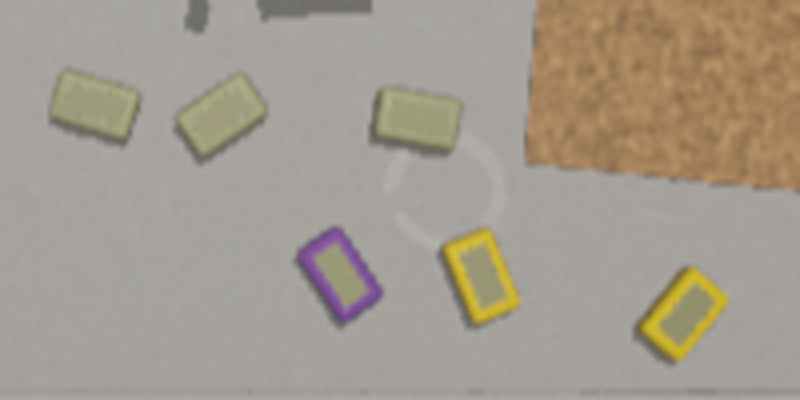

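View pics/t0c.png

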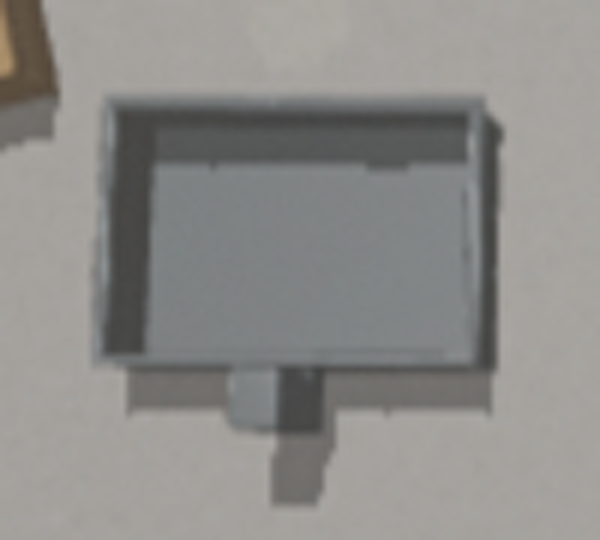

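```bash
cat > fit.py <<'E'
from h import *
from scipy.optimize import least_squares
T=lambda a,b:(250+a/6,100+b/6)
S=lambda a,b:(225+a/6,145+b/6)
obs=[("top",(.124,.126,.237),T(108,160)),("top",(.124,.042,.237),T(290,145)),("top",(.034,.126,.237),T(128,363)),("top",(.034,.042,.237),T(313,345)),
("top",(.15,.044,.26),T(292,88)),("top",(.15,-.044,.26),T(498,75)),
("scene",(.034,.126,.237),S(163,213)),("scene",(.124,.126,.237),S(65,157)),
("scene",(.006,-.045,.117),S(470,355)),("scene",(.006,.045,.081),S(340,462)),("scene",(.006,.045,.117),S(333,405)),("scene",(.006,-.045,.081),S(470,410))]
P={n:ctrl.camera_params(n) for n in("top","scene")}
def W(x,q):
    c,s=np.cos(x[2]),np.sin(x[2]); return np.array([x[0]+c*q[0]-s*q[1],x[1]+s*q[0]+c*q[1],q[2]])
def f(x): return np.concatenate([pr(n,W(x,q),P[n])-np.array(u) for n,q,u in obs])
if __name__=="__main__":
    r=least_squares(f,[.65,-.05,0],loss="soft_l1"); print(r.x, np.degrees(r.x[2])); print(np.round(r.fun.reshape(-1,2),1))
    x=r.x
    k0=pt("top",*T(238,365),.295); print("knob",k0); k=pt("top",*T(218,238),.26); print("pivot",k)
    c,s=np.cos(x[2]),np.sin(x[2]); M=np.array([[c,s],[-s,c]])
    print(M@(k0[:2]-x[:2]),M@(k[:2]-x[:2]))
    print("camC",[-np.array(P[n]["R"]).T@P[n]["t"] for n in P])
    B=lambda a,b:(230+a/4,205+b/4)
    for nm,a,b in [("b1",95,103),("b2",221,113),("b3",418,117)]: print(nm,pt("top",*B(a,b),.024))
    C=lambda a,b:(125+a/6,175+b/6)
    q=[pt("top",*C(a,b),.070)[:2] for a,b in [(105,97),(485,97),(483,368),(95,365)]]
    print("tub rim",np.round(q,3), np.mean(q,0), [np.linalg.norm(q[i]-q[(i+1)%4]) for i in range(4)])
    print("post top", pt("top",*C(254,398),.123))
    print("mat",[pt("top",a,b,.004)[:2].round(4) for a,b in [(366,183),(441,186),(440,254),(361,246)]])
E
python3 fit.py
```

```text
[ 0.61304253 -0.07532295  0.09229906] 5.288346525530826
[[-0.7  0.5]
 [ 1.5  0.2]
 [-0.9  0.8]
 [ 1.2  0.9]
 [-0.1 -3.1]
 [ 0.2 -3.9]
 [-0.9 -0.7]
 [-1.4 -0.9]
 [ 0.8 -0.2]
 [-0.5  1.1]
 [ 0.4  0.1]
 [ 0.7  0.9]]
knob [0.62269114 0.00657064 0.295     ]
pivot [0.68518507 0.01344172 0.26      ]
[0.01715551 0.08065572] [0.08001674 0.0817376 ]
camC [array([0.3921904 , 0.04147211, 1.25232944]), array([-0.37122797,  0.56630563,  0.73387451])]
b1 [0.4728411  0.10546817 0.024     ]
b2 [0.46532931 0.01076107 0.024     ]
b3 [ 0.46232186 -0.13757684  0.024     ]
tub rim [[0.585 0.428]
 [0.586 0.244]
 [0.454 0.242]
 [0.455 0.428]] [0.51994468 0.33547457] [np.float64(0.18433869356817612), np.float64(0.1319199805176217), np.float64(0.18572667229075554), np.float64(0.13018719177917937)]
post top [0.43722693 0.33731893 0.123     ]
mat [array([ 0.6229, -0.2414]), array([ 0.6138, -0.4756]), array([ 0.4032, -0.4622]), array([ 0.4276, -0.2209])]
```

```bash
cat >> h.py <<'E'
def to(x,y,z,yaw=None):
    s=ctrl.get_state(); P=s["tool_pos"]; ps=s["orientation"][2]; yaw=ps if yaw is None else yaw
    d=np.array([x,y,z])-P; c,n=np.cos(ps),np.sin(ps)
    tu=-(yaw-ps); tu=(tu+np.pi)%(2*np.pi)-np.pi
    print("row dx %.0f dy %.0f dz %.0f turn %.3f | dist %.0f mm"%(1000*(c*d[0]+n*d[1]),1000*(n*d[0]-c*d[1]),-1000*d[2],tu,1000*np.linalg.norm(d)))
E
python3 - <<'E'
import fit
from h import *
fit.obs=[o for o in fit.obs if o[1][2]!=.26]
r=fit.least_squares(fit.f,[.61,-.07,.09]);x=r.x;print(x);print(np.abs(r.fun).max())
for q in [(.018,.081,.29),(.083,.081,.25)]: print(fit.W(x,q))
for a in (0,.3,.65,1.0,1.3): print(a,fit.W(x,(.083-.065*np.cos(a),.081+.065*np.sin(a),.29)))
to(.6227,.0066,.36,-1.48)
E
```

```text
[ 0.61554867 -0.07650589  0.10949281]
1.633827480526719
[0.62458967 0.00597599 0.29      ]
[0.68920043 0.01307881 0.25      ]
0 [0.62458967 0.00597599 0.29      ]
0.3 [0.62537639 0.02538701 0.29      ]
0.65 [0.63346632 0.04652592 0.29      ]
1.0 [0.64831427 0.06360922 0.29      ]
1.3 [0.66507315 0.07343504 0.29      ]
row dx -423 dy -580 dz -113 turn 0.292 | dist 727 mm
```

```bash
python3 -m creep '[[0.5,0,0,-110,0],[0.5,-423,-580,-113,0.292],[0.5,-423,-580,-113,0.292],[0.5,-423,-580,-113,0.292],[0.5,-423,-580,-113,0.292],[0.5,-423,-580,-113,0.292],[0.5,-423,-580,-113,0.292],[0.5,-423,-580,-113,0.292]]'; python3 -c "
from h import *
to(.6235,.0063,.36,-1.48)"
```

```text
time_s: 0.95
tool_pos: [0.4279, -0.3052, 0.3283]
orientation: [3.141, -0.0, -1.48]
force: [1.5, -0.4, 0.4]
finger_gap: 0.509
row dx -292 dy -223 dz -32 turn -0.000 | dist 369 mm
```

```bash
python3 -m creep '[[0.5,0,0,0,0],[0.5,0,0,0,0]]'; python3 -c "
from h import *
to(.6235,.0063,.36,-1.48)"
```

```text
time_s: 1.15
tool_pos: [0.428, -0.3059, 0.3282]
orientation: [3.141, -0.001, -1.476]
force: [-0.1, -0.3, 0.4]
finger_gap: 0.502
row dx -292 dy -224 dz -32 turn 0.004 | dist 370 mm
```

```bash
python3 -m creep '[[0.5,-292,-224,-32,0],[0.5,-292,-224,-32,0],[0.5,-292,-224,-32,0],[0.5,-292,-224,-32,0],[0.5,-292,-224,-32,0],[0.5,-292,-224,-32,0],[0.5,-292,-224,-32,0],[0.5,-292,-224,-32,0]]'; python3 -m creep '[[0.5,0,0,0,0]]'; python3 -c "
from h import *
to(.6235,.0063,.36,-1.48)
snap('wrist','pics/w1.png');snap('top','pics/t1.png')
crop('pics/top0.png','pics/t1a.png',250,100,100,100,6)"
```

```text
time_s: 1.95
tool_pos: [0.6253, 0.0076, 0.3593]
orientation: [3.141, 0.003, -1.476]
force: [0.7, -0.5, 0.2]
finger_gap: 0.504
time_s: 2.05
tool_pos: [0.6249, 0.0062, 0.359]
orientation: [3.141, 0.002, -1.476]
force: [-0.1, -0.6, 0.1]
finger_gap: 0.5
row dx -0 dy 1 dz -1 turn 0.004 | dist 2 mm
```

View pics/w1.png

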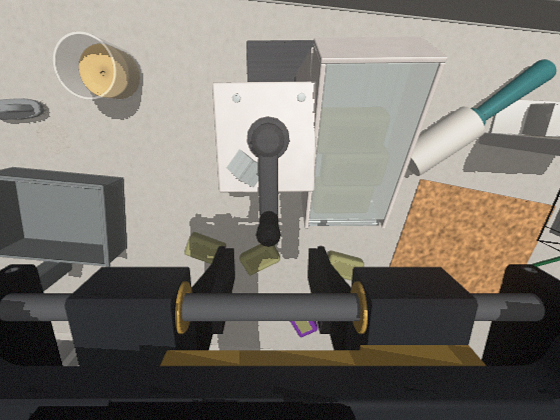

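```bash
python3 -c "
from h import *
print(pt('wrist',268,228,.295),pt('wrist',268,138,.265))
print('mat',[pt('wrist',*u,.004) for u in [(421,178),(391,290)]])
print(pr('wrist',[.6245,.006,.295]))"; python3 -m creep '[[0.5,0,0,69,0],[0.5,0,0,69,0],[0.5,0,0,69,0]]'
```

```text
[0.63023477 0.00482768 0.295     ] [0.69016194 0.0101886  0.265     ]
mat [array([ 0.62807493, -0.24638387,  0.004     ]), array([ 0.41504543, -0.24136956,  0.004     ])]
[265.68814833 235.30702392]
time_s: 2.45
tool_pos: [0.6216, -0.0, 0.2872]
orientation: [3.134, -0.001, -1.485]
force: [0.8, -0.1, -0.5]
finger_gap: 0.501
```

```bash
python3 -m creep '[[0.5,0,0,0,0]]'; python3 -c "
from h import *
snap('wrist','pics/w2.png')"
```

```text
time_s: 2.55
tool_pos: [0.6239, 0.0015, 0.2918]
orientation: [-3.141, -0.001, -1.483]
force: [0.1, 0.5, -0.1]
finger_gap: 0.502
```

View pics/w2.png

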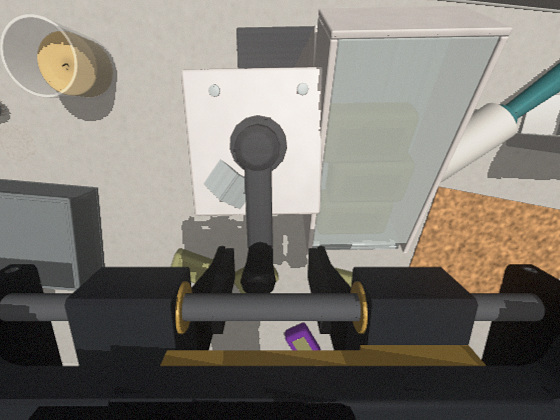

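```bash
python3 -c "
from h import *
y=.1
R=np.array([[np.cos(y),-np.sin(y)],[np.sin(y),np.cos(y)]])
K0=np.array([.628,.004])
for a in (.15,.3,.45,.6,.75,.9,1.05,1.2,1.3):
    k=K0+R@(.065*np.array([1-np.cos(a),np.sin(a)])+.008*np.array([np.sin(a),np.cos(a)]))
    print(a,end=' ');to(k[0],k[1],.291,-1.48-min(a,.75))
"
```

```text
0.15 row dx -19 dy -5 dz 2 turn 0.147 | dist 20 mm
0.3 row dx -28 dy -9 dz 2 turn 0.297 | dist 30 mm
0.45 row dx -37 dy -13 dz 2 turn 0.447 | dist 39 mm
0.6 row dx -45 dy -19 dz 2 turn 0.597 | dist 49 mm
0.75 row dx -52 dy -26 dz 2 turn 0.747 | dist 58 mm
0.9 row dx -58 dy -34 dz 2 turn 0.747 | dist 67 mm
1.05 row dx -62 dy -43 dz 2 turn 0.747 | dist 75 mm
1.2 row dx -66 dy -52 dz 2 turn 0.747 | dist 84 mm
1.3 row dx -67 dy -58 dz 2 turn 0.747 | dist 89 mm
```

```bash
python3 -m creep '[[0.65,-11,-3,0,0.07],[0.65,-19,-5,0,0.147],[0.65,-28,-9,0,0.297],[0.65,-37,-13,0,0.44],[0.65,-45,-19,0,0.59],[0.65,-52,-26,0,0.74],[0.65,-58,-34,0,0.747],[0.65,-62,-43,0,0.747]]';  python3 -c "
from h import *
snap('wrist','pics/w3.png');snap('scene','pics/s3.png');crop('pics/s3.png','pics/s3a.png',225,145,100,100,5)"
```

```text
time_s: 3.4
tool_pos: [0.6621, 0.0697, 0.2933]
orientation: [-3.139, 0.002, -2.227]
force: [0.4, -0.9, -0.3]
finger_gap: 0.35
```

View pics/w3.png

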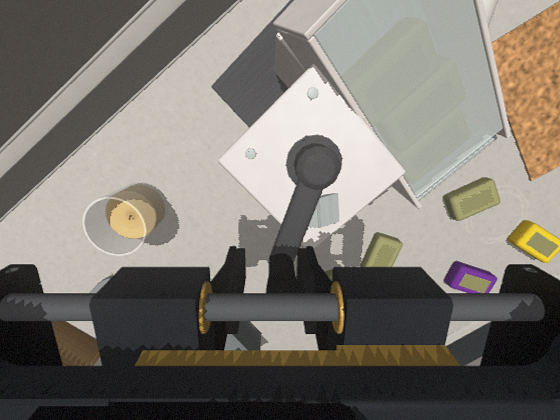

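View pics/s3a.png

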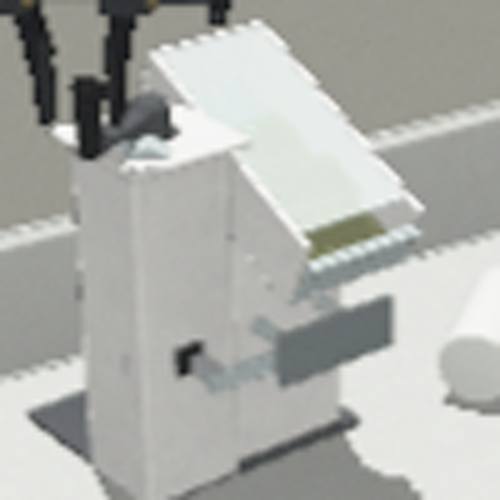

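```bash
python3 -c "
from h import *
y=.1
R=np.array([[np.cos(y),-np.sin(y)],[np.sin(y),np.cos(y)]])
K0=np.array([.628,.004])
for a in (1.2,1.35):
    k=K0+R@(.065*np.array([1-np.cos(a),np.sin(a)])+.012*np.array([np.sin(a),np.cos(a)]))
    print(a,end=' ');to(k[0],k[1],.292,-2.28)
"
```

```text
1.2 row dx -9 dy -7 dz -0 turn 0.055 | dist 12 mm
1.35 row dx -17 dy -14 dz -0 turn 0.055 | dist 22 mm
```

```bash
python3 -m creep '[[0.65,-5,-4,0,0.05],[0.65,-9,-7,0,0.05],[0.65,-14,-10,0,0.05],[0.65,-17,-14,0,0.05],[0.65,-17,-14,0,0.05]]';  python3 -m creep '[[0.65,4,0,0,0],[0.65,4,0,-50,0],[0.65,4,0,-70,0],[0.65,4,0,-70,0]]'; python3 -c "
from h import *
snap('wrist','pics/w4.png');snap('scene','pics/s4.png');crop('pics/s4.png','pics/s4a.png',225,145,100,100,5)"
```

```text
time_s: 4.0
tool_pos: [0.6826, 0.0734, 0.2904]
orientation: [3.141, -0.002, -2.277]
force: [-2.6, -2.7, -0.8]
finger_gap: 0.352
time_s: 4.4
tool_pos: [0.6814, 0.0725, 0.3662]
orientation: [-3.136, 0.007, -2.276]
force: [0.3, 0.8, 0.3]
finger_gap: 0.351
```

View pics/w4.png

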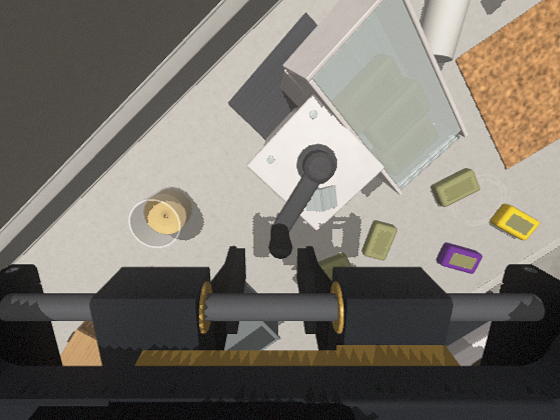

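View pics/s4a.png

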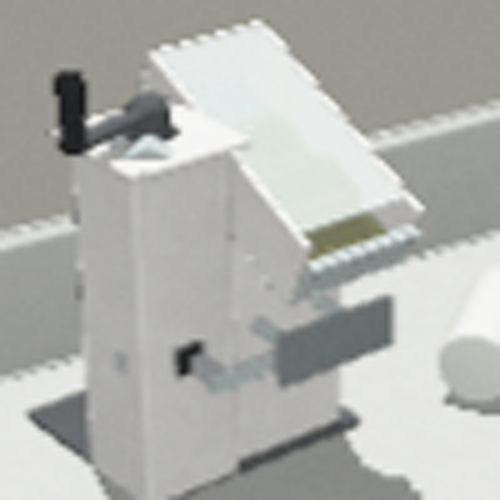

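```bash
python3 -c "
from h import *
p=ctrl.camera_params('wrist')
k=pt('wrist',281,236,.295);v=pt('wrist',318,160,.265);print(k,v,k-v)
d=k-v; print(np.arctan2(d[1],-d[0])+.1)
to(.4355,.3365,.28,-1.571)
"
```

```text
[0.67508722 0.06718222 0.295     ] [0.69496893 0.01230599 0.265     ] [-0.01988172  0.05487622  0.03      ]
1.323205163168957
row dx -43 dy 358 dz 82 turn -0.705 | dist 370 mm
```

```bash
python3 -m creep '[[0.2,-6,50,0,-0.1],[0.2,-12,100,0,-0.25],[0.2,-43,358,82,-0.705],[0.2,-43,358,82,-0.705],[0.2,-43,358,82,-0.705],[0.2,-43,358,82,-0.705],[0.2,-43,358,82,-0.705],[0.2,-43,358,82,-0.705]]';  python3 -m creep '[[0.2,0,0,0,0],[0.2,0,0,0,0]]'; python3 -c "
from h import *
snap('wrist','pics/w5.png')
to(.4355,.3365,.28,-1.571)
"
```

```text
time_s: 5.3
tool_pos: [0.4302, 0.3396, 0.2766]
orientation: [3.138, -0.001, -1.565]
force: [-0.3, 0.6, 0.0]
finger_gap: 0.799
time_s: 5.5
tool_pos: [0.4352, 0.336, 0.278]
orientation: [3.141, -0.001, -1.571]
force: [-0.2, -0.6, -0.2]
finger_gap: 0.801
row dx -1 dy 1 dz -2 turn -0.002 | dist 2 mm
```

View pics/w5.png

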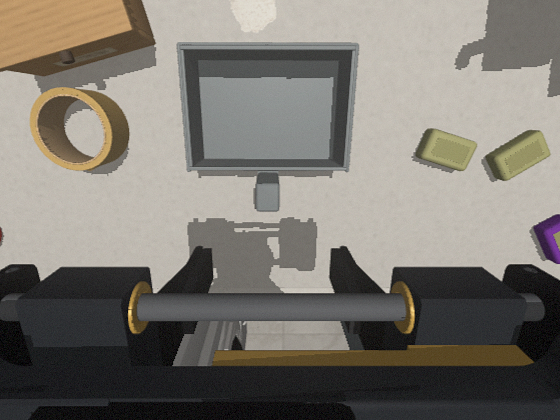

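```bash
python3 -c "
from h import *
q=[pt('wrist',*u,.07)[:2] for u in [(178,44),(358,44),(349,171),(187,171)]]
print(np.round(q,4),np.mean(q,0)); print('post',pt('wrist',268,190,.123))
for n,a,b in [('b1',447,147),('b2',519,154)]: print(n,pt('wrist',a,b,.024))
"
```

```text
[[0.5879 0.4295]
 [0.5875 0.2463]
 [0.4571 0.2456]
 [0.4577 0.4317]] [0.522569   0.33828664]
post [0.44807312 0.33836135 0.123     ]
b1 [0.47910323 0.11126027 0.024     ]
b2 [0.47000931 0.01738958 0.024     ]
```

```bash
python3 -m creep '[[0.2,-1,-3,50,0],[0.2,-2,-4,100,0],[0.2,-2,-4,140,0],[0.2,-2,-4,174,0],[0.2,-2,-4,174,0],[0.2,-2,-4,174,0]]'; python3 -m creep '[[1,0,0,0,0],[1,0,0,0,0],[1,0,0,0,0],[1,0,0,0,0],[1,0,0,0,0],[1,0,0,0,0]]' 45; python3 -c "
from h import *
snap('wrist','pics/w6.png')
"
```

```text
time_s: 6.15
tool_pos: [0.4406, 0.3377, 0.1054]
orientation: [3.141, -0.0, -1.574]
force: [0.3, 0.7, 0.1]
finger_gap: 0.799
time_s: 6.75
tool_pos: [0.4395, 0.3385, 0.1053]
orientation: [-3.141, -0.0, -1.572]
force: [0.4, 0.1, 0.2]
finger_gap: 0.343
```

View pics/w6.png

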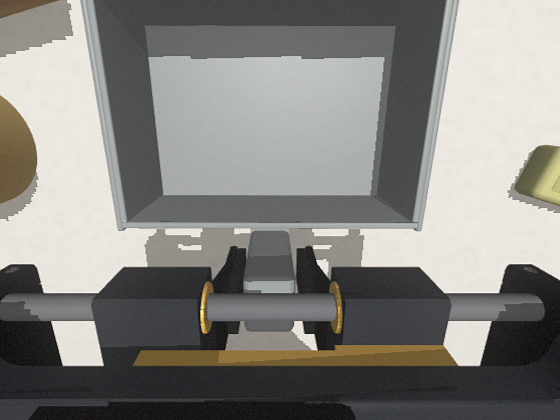

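```bash
python3 -m creep '[[1,0,0,0,0],[1,0,0,0,0],[1,0,0,0,0],[1,0,0,-20,0],[1,0,0,-42,0],[1,0,0,-42,0],[1,0,0,-42,0]]' 45; python3 -c "
from h import *
snap('wrist','pics/w7.png')
q=[.613,-.0755]
snap('scene','pics/s7.png')
"
```

```text
time_s: 7.5
tool_pos: [0.4394, 0.3381, 0.1465]
orientation: [3.141, -0.001, -1.572]
force: [0.1, -0.6, -1.3]
finger_gap: 0.271
```

View pics/w7.png

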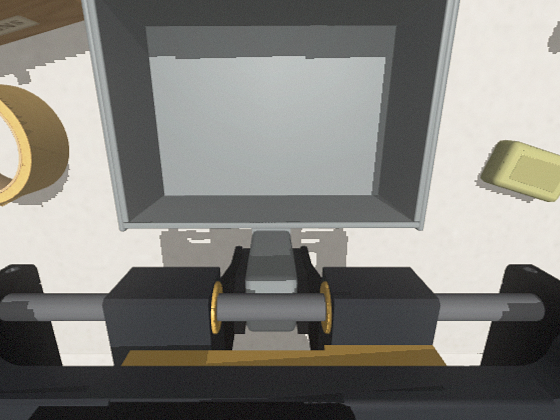

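View pics/s7.png

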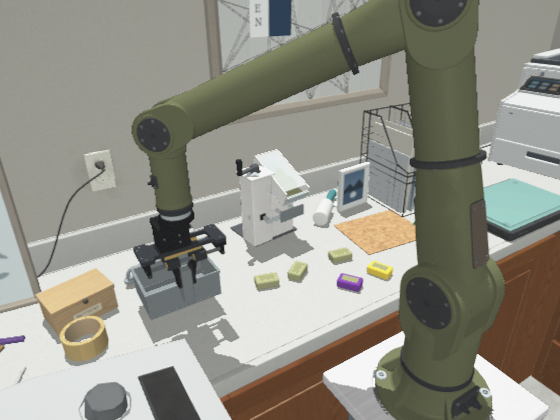

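```bash
python3 -c "
from h import *
D=np.array([.6143,-.076]);u=np.array([np.cos(.1),np.sin(.1)])
p=D-.19*u;print(p);to(p[0],p[1],.147,-1.472)
"
```

```text
[ 0.42524921 -0.09496835]
row dx 433 dy 13 dz -1 turn -0.100 | dist 433 mm
```

```bash
python3 -m creep '[[1,30,5,0,0],[1,75,10,0,0],[1,120,13,0,0],[1,165,13,0,0],[1,210,13,0,0],[1,255,13,0,0],[1,300,13,0,0],[1,330,13,0,0]]'; python3 -m creep '[[1,40,0,0,-0.03],[1,80,0,0,-0.06],[1,103,0,0,-0.10],[1,103,0,0,-0.1],[1,103,0,0,-0.1],[1,103,0,0,-0.1]]';python3 -c "
from h import *
p=snap('wrist','pics/w8.png')
snap('top','pics/t8.png');crop('pics/t8.png','pics/t8a.png',230,100,140,140,5)
snap('scene','pics/s8.png');crop('pics/s8.png','pics/s8a.png',205,145,140,120,5)
"
```

```text
time_s: 8.4
tool_pos: [0.4247, 0.0049, 0.1459]
orientation: [3.139, -0.001, -1.575]
force: [-0.3, 0.4, -1.8]
finger_gap: 0.27
time_s: 9.0
tool_pos: [0.4257, -0.0932, 0.1465]
orientation: [3.14, 0.001, -1.47]
force: [0.1, -0.1, -1.5]
finger_gap: 0.274
```

View pics/w8.png

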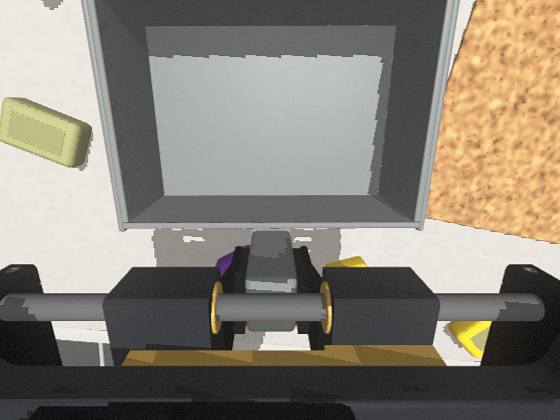

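View pics/s8a.png

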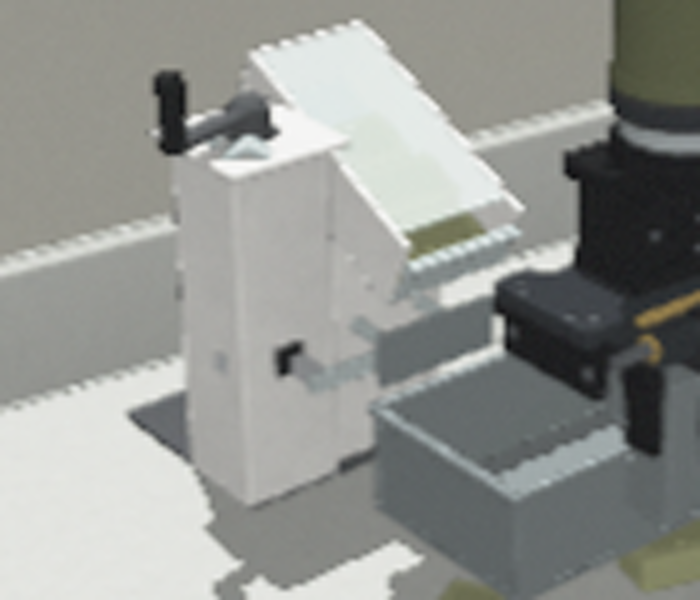

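```bash
python3 -m creep '[[1,0,-20,0,0],[1,0,-36,0,0],[1,0,-42,0,0],[1,0,-44,0,0],[1,0,-44,0,0]]'; python3 -m creep '[[1,0,-4,0,0],[1,0,-8,0,0],[1,0,-10,0,0],[1,0,-10,0,0]]'; python3 -c "
from h import *
snap('scene','pics/s9.png');crop('pics/s9.png','pics/s9a.png',205,145,140,120,5)
"
```

```text
time_s: 9.65
tool_pos: [0.4694, -0.0899, 0.1469]
orientation: [3.141, 0.0, -1.471]
force: [-0.7, -0.8, -2.3]
finger_gap: 0.276
time_s: 10.05
tool_pos: [0.4792, -0.0894, 0.147]
orientation: [3.14, -0.0, -1.472]
force: [-2.8, -1.7, -1.0]
finger_gap: 0.27
```

View pics/s9a.png

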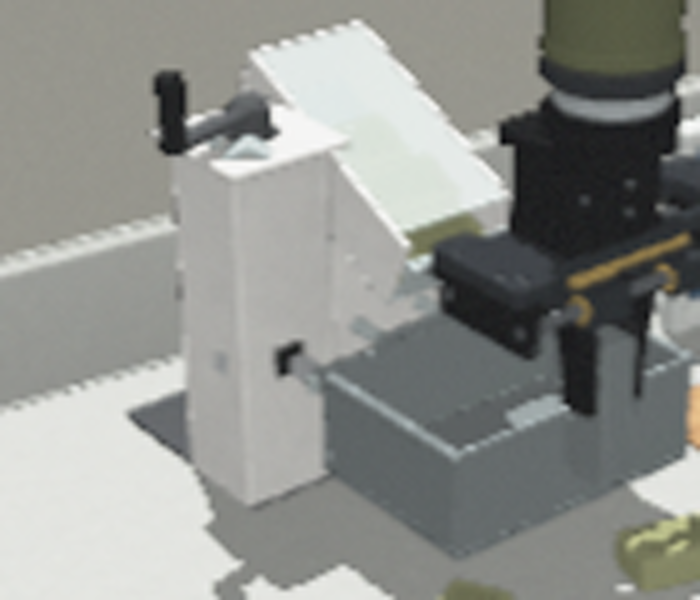

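```bash
python3 -m creep '[[1,0,-8,0,0],[1,0,-16,0,0],[1,0,-20,0,0],[1,0,-22,0,0],[1,0,-22,0,0],[1,0,-22,0,0]]' 55; python3 -c "
from h import *
snap('wrist','pics/w10.png')
"
```

```text
time_s: 10.7
tool_pos: [0.5008, -0.0871, 0.1465]
orientation: [3.14, 0.0, -1.472]
force: [-5.7, -1.3, -2.3]
finger_gap: 0.273
```

View pics/w10.png

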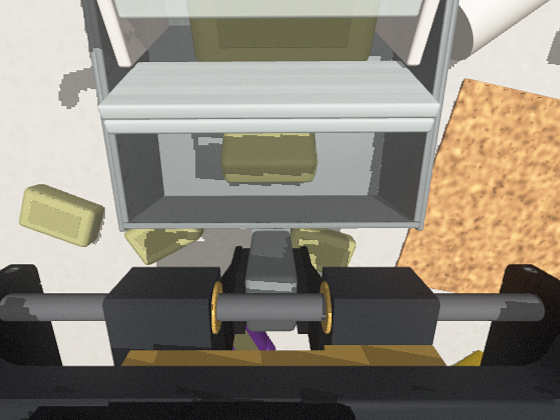

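```bash
python3 -m creep '[[1,0,-1,0,0],[1,0,-2,0,0],[1,0,-3,0,0],[1,0,-4,0,0],[1,0,-4,0,0],[1,0,-4,0,0]]'; python3 -c "
from h import *
snap('wrist','pics/w11.png');snap('top','pics/t11.png');crop('pics/t11.png','pics/t11a.png',250,100,100,100,5)
snap('scene','pics/s11.png');crop('pics/s11.png','pics/s11a.png',205,145,140,120,5)
"
```

```text
time_s: 11.35
tool_pos: [0.5032, -0.0869, 0.1462]
orientation: [3.136, 0.0, -1.472]
force: [-7.2, -0.6, -3.1]
finger_gap: 0.27
```

View pics/w11.png

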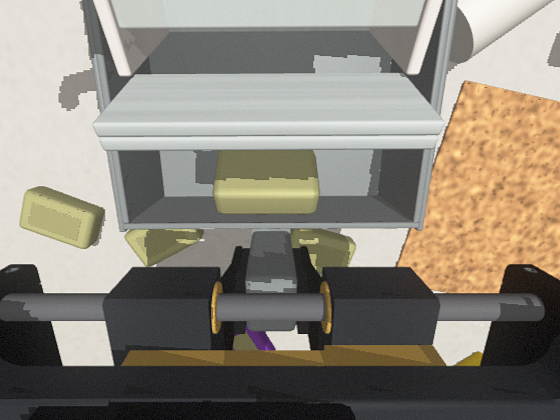

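View pics/s11a.png

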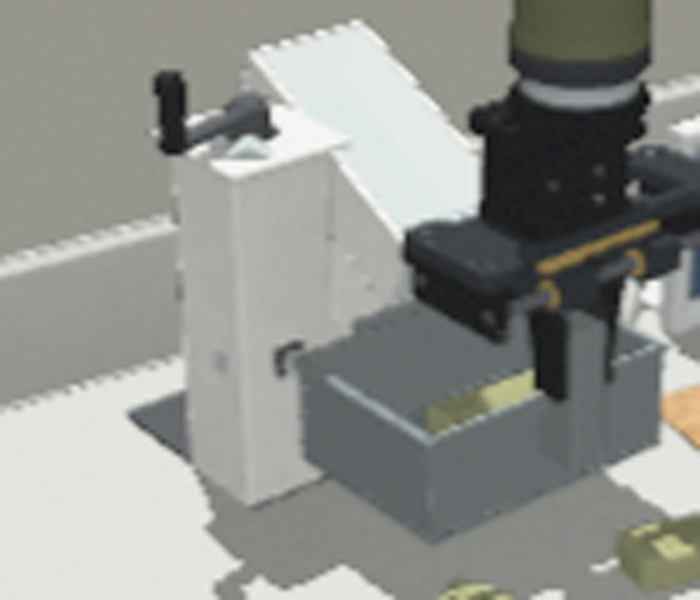

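View pics/t11a.png

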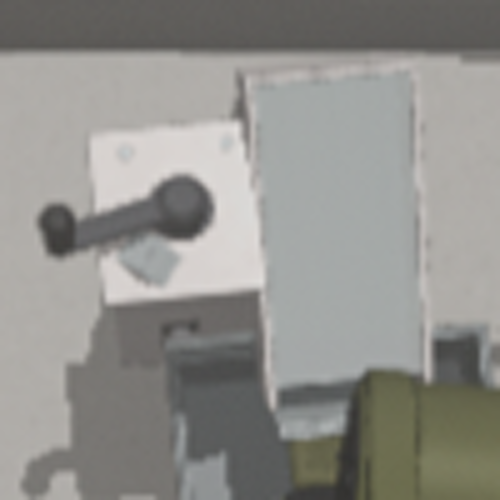

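```bash
python3 -m creep '[[1,0,-2,0,0],[1,0,-2,0,0],[1,0,-2,0,0],[1,0,-2,0,0]]';python3 -m creep '[[1,0,10,0,0],[1,0,25,0,0],[1,0,45,0,0],[1,0,70,0,0],[1,0,80,0,0],[1,0,80,0,0],[1,0,80,0,0]]'; python3 -c "
from h import *
snap('wrist','pics/w12.png')
snap('scene','pics/s12.png');crop('pics/s12.png','pics/s12a.png',205,145,140,120,5)
"
```

```text
time_s: 11.9
tool_pos: [0.5034, -0.0871, 0.1455]
orientation: [3.132, 0.0, -1.473]
force: [-13.3, -2.6, -1.3]
finger_gap: 0.268
time_s: 12.6
tool_pos: [0.43, -0.0941, 0.1481]
orientation: [-3.138, -0.001, -1.472]
force: [0.1, 0.0, -4.0]
finger_gap: 0.272
```

View pics/w12.png

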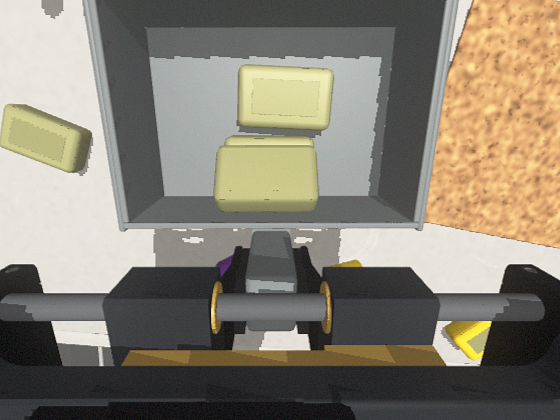

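View pics/s12a.png

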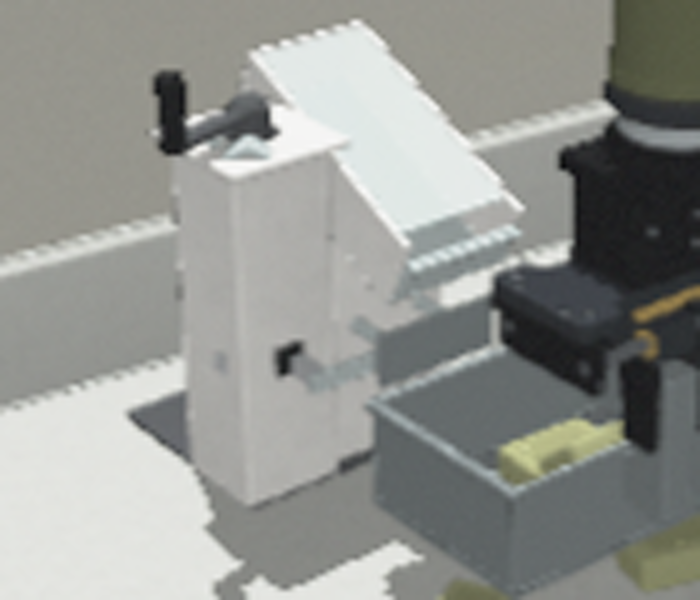

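```bash
python3 -c "
from h import *
crop('pics/top0.png','pics/t0m.png',350,170,105,95,6)"
```

```text
(no output)
```

View pics/t0m.png

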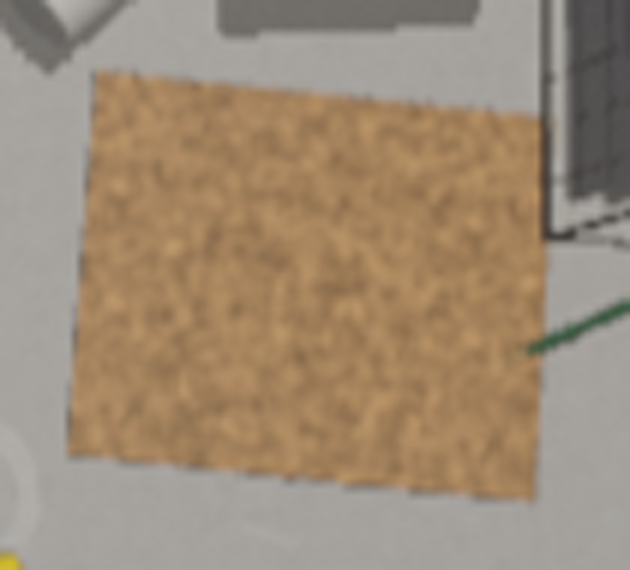

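```bash
python3 -c "
from h import *
from scipy.optimize import least_squares
M=lambda a,b:(350+a/6,170+b/6)
p=ctrl.camera_params('top')
q=[((.1,.12),M(95,72)),((-.1,.12),M(68,457)),((-.1,-.12),M(535,500))]
def f(x):
    c,s=np.cos(x[2]),np.sin(x[2]); return np.concatenate([pr('top',[x[0]+c*a-s*b,x[1]+s*a+c*b,.004],p)-np.array(u) for (a,b),u in q])
r=least_squares(f,[.52,-.35,-.07]);print(r.x,r.fun)
x=r.x;c,s=np.cos(x[2]),np.sin(x[2])
t=x[:2]-.081*np.array([c,s]);print(t);to(t[0],t[1],.148,-1.571+x[2])
"
```

```text
[ 0.51555381 -0.35048893 -0.09422875] [-0.18207702 -0.12410047 -0.1037439  -0.05754045  0.28339934  0.17010988]
[ 0.43491315 -0.34286769]
row dx 248 dy 19 dz -0 turn 0.194 | dist 249 mm
```

```bash
python3 -m creep '[[1,40,5,0,0.05],[1,80,10,0,0.1],[1,120,14,0,0.194],[1,160,19,0,0.194],[1,200,19,0,0.194],[1,230,19,0,0.194],[1,248,19,0,0.194],[1,248,19,0,0.194]]';python3 -m creep '[[1,0,0,15,0],[1,0,0,30,0],[1,0,0,34,0],[1,0,0,34,0]]'; python3 -c "
from h import *
to(.4349,-.3429,.109,-1.665)
snap('wrist','pics/w13.png');snap('top','pics/t13.png');crop('pics/t13.png','pics/t13a.png',350,170,105,95,6)
"
```

```text
time_s: 13.5
tool_pos: [0.4337, -0.3458, 0.1467]
orientation: [-3.141, -0.001, -1.669]
force: [0.2, 1.0, -4.0]
finger_gap: 0.271
time_s: 13.9
tool_pos: [0.4333, -0.3414, 0.112]
orientation: [3.14, 0.001, -1.664]
force: [1.0, -0.1, -4.1]
finger_gap: 0.269
row dx 1 dy -2 dz 3 turn 0.001 | dist 4 mm
```

View pics/w13.png

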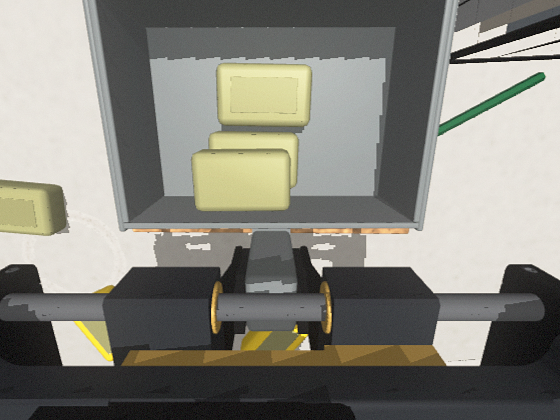

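View pics/t13a.png

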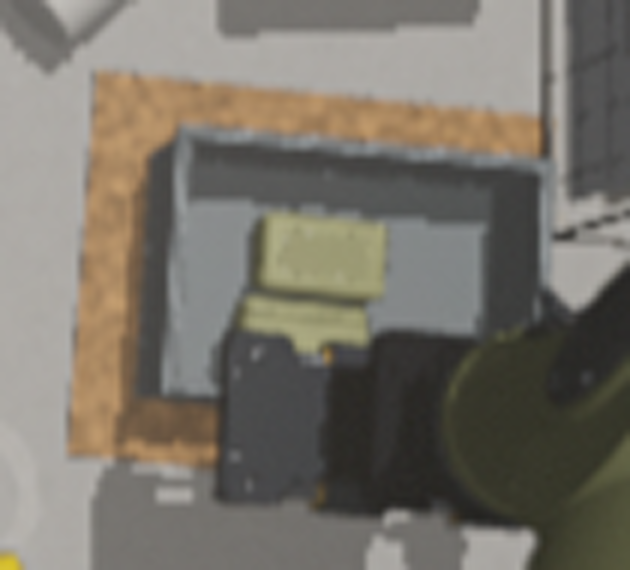

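```bash
python3 -m creep '[[1,1,-2,2,0],[1,1,-2,3,0],[1,1,-2,4,0],[1,1,-2,4,0]]';python3 -m creep '[[0.4,0,0,0,0],[0.4,0,0,0,0],[0.4,0,0,0,0],[0.4,0,0,0,0],[0.4,0,0,-30,0],[0.4,0,0,-80,0],[0.4,0,0,-130,0],[0.4,0,0,-130,0]]'; python3 -c "
from h import *
ctrl.get_state()
snap('wrist','pics/w14.png');snap('top','pics/t14.png');crop('pics/t14.png','pics/t14a.png',230,170,220,120,3.6)
"
```

```text
time_s: 14.4
tool_pos: [0.4357, -0.3444, 0.1099]
orientation: [-3.141, -0.0, -1.666]
force: [-1.7, 1.0, 1.8]
finger_gap: 0.273
time_s: 15.2
tool_pos: [0.439, -0.3465, 0.2474]
orientation: [-3.129, -0.008, -1.666]
force: [0.4, -0.2, 0.3]
finger_gap: 0.6
```

View pics/w14.png

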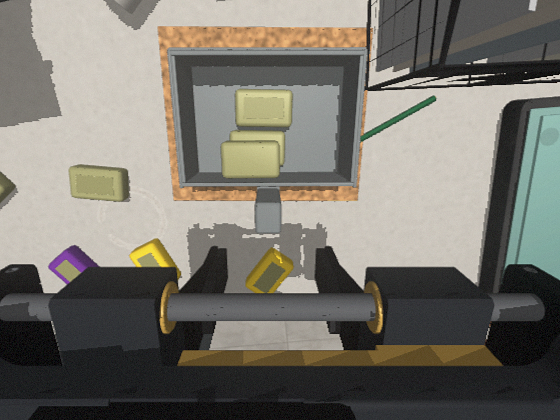

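View pics/t14a.png

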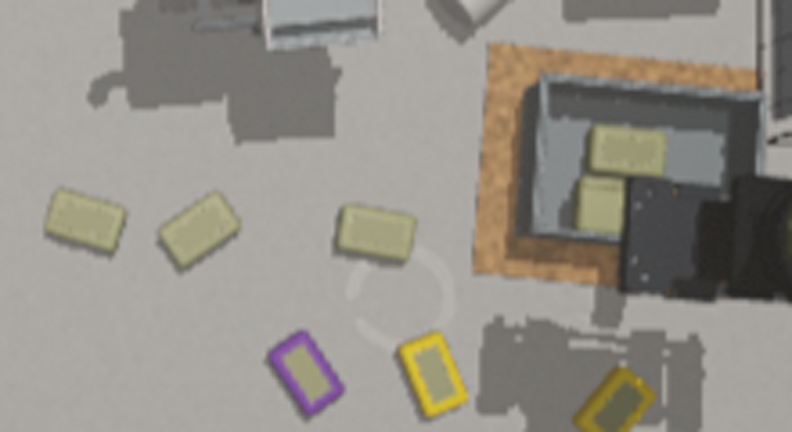

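```bash
cat >> h.py <<'E'
def bars(n,z=.024,roi=None):
    p=ctrl.camera_params(n); im=ctrl.capture(n); hsv=cv2.cvtColor(im,cv2.COLOR_RGB2HSV)
    m=cv2.inRange(hsv,(24,45,90),(38,130,255)); m=cv2.morphologyEx(m,cv2.MORPH_CLOSE,np.ones((5,5),np.uint8))
    for c in cv2.findContours(m,cv2.RETR_EXTERNAL,cv2.CHAIN_APPROX_NONE)[0]:
        if cv2.contourArea(c)<150: continue
        w=np.array([pt(n,*u[0],z,p)[:2] for u in c],np.float32)*1000
        r=cv2.minAreaRect(w); b=cv2.boxPoints(r); e=[b[1]-b[0],b[2]-b[1]]; l=max(e,key=np.linalg.norm)
        a=np.arctan2(-l[0],l[1]); a=(a+np.pi/2)%np.pi-np.pi/2
        u=c.reshape(-1,2).mean(0)
        print(n,"px",u.round(),"ctr",np.round(np.array(r[0])/1000,4),"size",np.round(sorted(r[1])),"baryaw %.2f"%a)
    return im
E
python3 - <<'E'
from h import *
bars('top')
q=[pt('wrist',*u,.074)[:2] for u in [(168,48),(368,52),(358,187),(178,184)]]; print(np.round(q,4),np.mean(q,0))
to(.464,-.137,.20,-.12)
E
```

```text
top px [286. 413.] ctr [-0.051   0.0075] size [34. 57.] baryaw 0.92
top px [283. 377.] ctr [0.0469 0.0164] size [124. 215.] baryaw 0.34
top px [334. 234.] ctr [ 0.4626 -0.1354] size [38. 62.] baryaw -0.20
top px [285. 233.] ctr [0.4649 0.0111] size [37. 63.] baryaw 0.59
top px [253. 231.] ctr [0.4727 0.1067] size [37. 61.] baryaw -0.29
top px [401. 219.] ctr [ 0.5061 -0.3428] size [65. 97.] baryaw 1.31
top px [483. 312.] ctr [ 0.2244 -0.5719] size [171. 705.] baryaw 1.07
[[ 0.5833 -0.2654]
 [ 0.5631 -0.4433]
 [ 0.4394 -0.4334]
 [ 0.46   -0.251 ]] [ 0.5114574  -0.34829054]
row dx -209 dy -9 dz 39 turn -1.546 | dist 213 mm
```

```bash
python3 -m creep '[[0,-50,-9,0,-0.14],[0,-100,-9,0,-0.29],[0,-150,-9,0,-0.44],[0,-209,-9,0,-0.59],[0,-209,-9,20,-0.74],[0,-209,-9,39,-0.89],[0,-209,-9,39,-1.04],[0,-209,-9,39,-1.19]]';python3 -m creep '[[0,0,0,0,-0.14],[0,0,0,0,-0.29],[0,0,0,0,-0.34],[0,0,0,0,-0.34],[0,0,0,0,-0.34]]'; python3 -c "
from h import *
print(ctrl.get_state()['tool_pos'])
im=bars('wrist');cv2.imwrite('pics/w15.png',im[:,:,::-1])
"
```

```text
time_s: 16.15
tool_pos: [0.4625, -0.1362, 0.1971]
orientation: [3.141, 0.005, -0.469]
force: [0.3, 0.4, 0.2]
finger_gap: 0.997
time_s: 16.65
tool_pos: [0.4635, -0.1367, 0.1988]
orientation: [-3.141, 0.002, -0.137]
force: [-0.3, -0.1, -0.2]
finger_gap: 1.001
[ 0.4634681  -0.13674754  0.19875932]
wrist px [179. 358.] ctr [ 0.3175 -0.3344] size [21. 44.] baryaw 0.86
wrist px [329. 341.] ctr [ 0.5085 -0.328 ] size [35. 95.] baryaw 1.43
wrist px [173. 248.] ctr [ 0.3456 -0.1825] size [22. 43.] baryaw -1.19
wrist px [272. 193.] ctr [ 0.4644 -0.1341] size [39. 65.] baryaw -0.18
wrist px [150. 155.] ctr [ 0.3468 -0.0763] size [21. 43.] baryaw -0.99
wrist px [253.  41.] ctr [0.4667 0.0114] size [40. 65.] baryaw 0.59
```

View pics/w15.png

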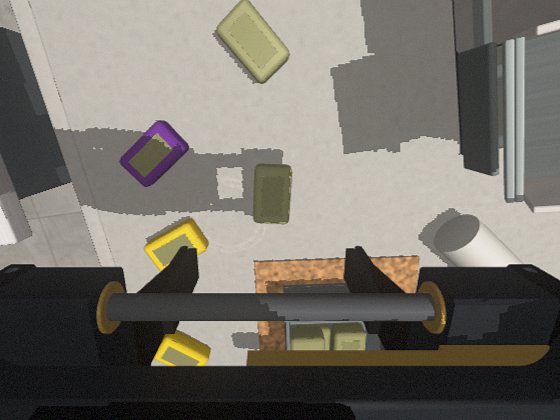

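```bash
python3 -c "
from h import *
to(.4642,-.1343,.028,-.18)"
```

```text
row dx 0 dy -3 dz 171 turn 0.043 | dist 171 mm
```

```bash
python3 -m creep '[[0,0,-3,50,0.043],[0,0,-3,100,0.043],[0,0,-3,145,0.043],[0,0,-3,165,0.043],[0,0,-3,171,0.043],[0,0,-3,171,0.043]]' 20;python3 -m creep '[[1,0,0,0,0],[1,0,0,0,0],[1,0,0,0,0],[1,0,0,0,0],[1,0,0,0,0],[1,0,0,0,0],[1,0,0,-20,0],[1,0,0,-60,0]]'; python3 -m creep '[[1,0,0,-45,0],[1,0,0,-95,0],[1,0,0,-100,0],[1,0,0,-100,0]]'; python3 -c "
from h import *
im=bars('wrist');cv2.imwrite('pics/w16.png',im[:,:,::-1])
"
```

```text
time_s: 17.3
tool_pos: [0.4643, -0.1338, 0.0286]
orientation: [-3.141, 0.002, -0.179]
force: [-0.3, -0.3, 0.3]
finger_gap: 1.0
time_s: 18.1
tool_pos: [0.4619, -0.1332, 0.087]
orientation: [-3.14, 0.007, -0.179]
force: [1.4, 0.1, 0.2]
finger_gap: 0.452
time_s: 18.5
tool_pos: [0.4657, -0.1343, 0.1908]
orientation: [3.141, -0.004, -0.179]
force: [-0.5, 0.3, -0.3]
finger_gap: 0.457
wrist px [311. 343.] ctr [ 0.4826 -0.3227] size [24. 42.] baryaw 1.39
wrist px [172. 257.] ctr [ 0.3456 -0.1826] size [22. 43.] baryaw -1.19
wrist px [270. 252.] ctr [ 0.455  -0.1949] size [ 74. 101.] baryaw -0.18
wrist px [143. 164.] ctr [ 0.3469 -0.0761] size [21. 43.] baryaw -0.98
wrist px [242.  42.] ctr [0.4672 0.0115] size [40. 65.] baryaw 0.59
```

View pics/w16.png

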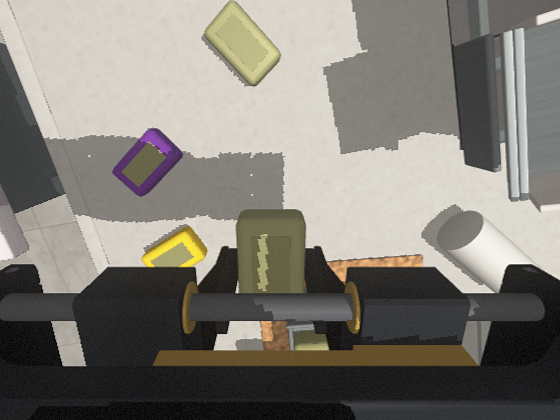

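```bash
python3 -c "
from h import *
crop('pics/top0.png','pics/r1.png',420,85,140,135,5)
crop('pics/scene0.png','pics/r2.png',350,90,120,130,5)
M=lambda a,b:(350+a/6,170+b/6)
for z in (0,.05,.1,.2): print(z,pt('top',*M(545,240),z))"
```

```text
0 [ 0.53891526 -0.47304663  0.        ]
0.05 [ 0.53305718 -0.45250417  0.05      ]
0.1 [ 0.52719911 -0.4319617   0.1       ]
0.2 [ 0.51548295 -0.39087676  0.2       ]
```

View pics/r1.png

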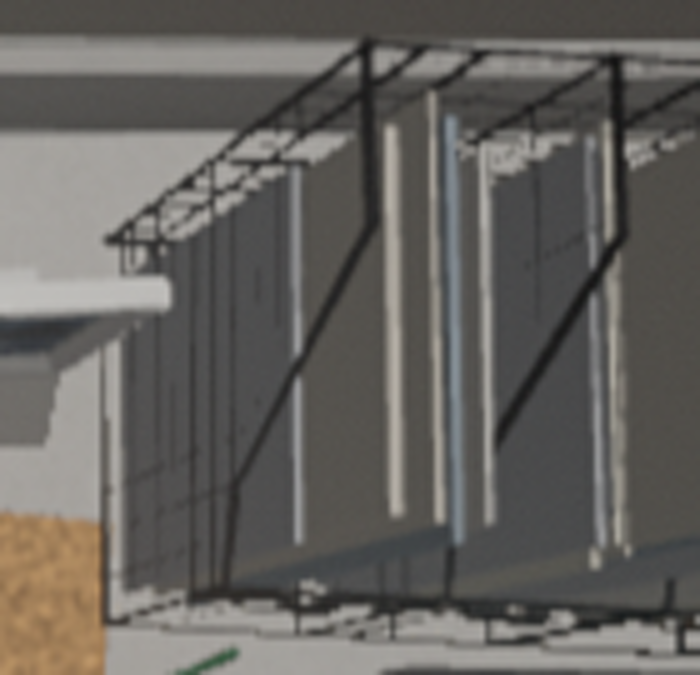

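View pics/r2.png

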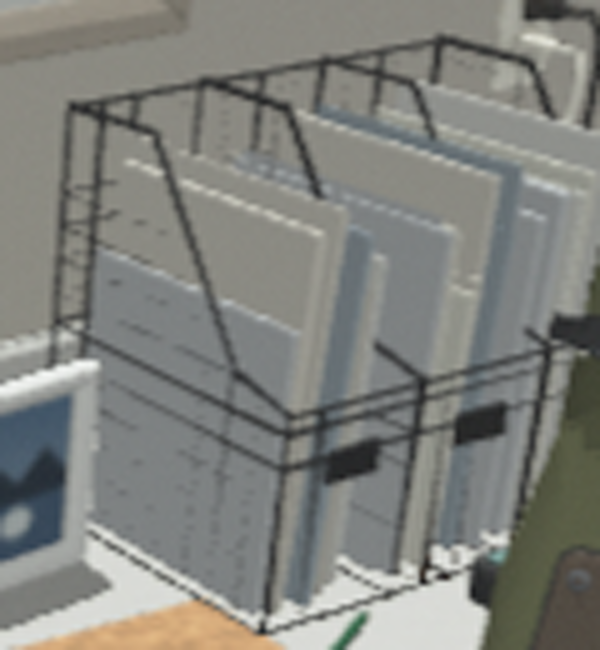

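```bash
python3 -c "
from h import *
to(.508,-.400,.19,-.094)"
```

```text
row dx 90 dy 254 dz -1 turn -0.085 | dist 270 mm
```

```bash
python3 -m creep '[[1,15,42,0,-0.085],[1,30,85,0,-0.085],[1,45,127,0,-0.085],[1,60,170,0,-0.085],[1,75,212,0,-0.085],[1,90,254,0,-0.085],[1,90,254,0,-0.085],[1,90,254,0,-0.085]]'; python3 -c "
from h import *
to(.508,-.400,.085,-.094)
snap('wrist','pics/w17.png')"
```

```text
time_s: 19.35
tool_pos: [0.5064, -0.4001, 0.1855]
orientation: [-3.138, 0.005, -0.096]
force: [0.1, 0.3, -0.7]
finger_gap: 0.454
row dx 2 dy -0 dz 100 turn -0.002 | dist 100 mm
```

View pics/w17.png

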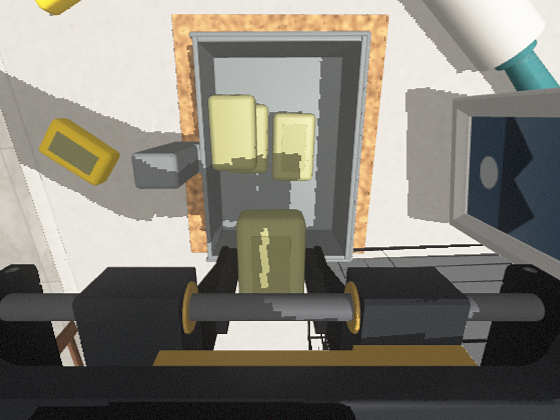

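```bash
python3 -m creep '[[1,2,0,40,0],[1,2,0,80,0],[1,2,0,98,0],[1,2,0,100,0],[1,2,0,100,0],[0.38,2,0,100,0],[0.38,2,0,100,0],[0.38,2,0,100,0]]'; python3 -m creep '[[0.38,0,0,0,0],[0.38,0,0,-40,0],[0.38,0,0,-90,0],[0.38,0,0,-100,0],[0.38,0,0,-100,0]]'; python3 -c "
from h import *
snap('wrist','pics/w18.png')
bars('top')
to(.466,.0112,.2,.59)"
```

```text
time_s: 20.2
tool_pos: [0.5107, -0.4006, 0.0907]
orientation: [3.14, -0.002, -0.094]
force: [-0.7, -0.4, 0.5]
finger_gap: 0.597
time_s: 20.7
tool_pos: [0.5115, -0.4012, 0.1927]
orientation: [3.138, -0.005, -0.094]
force: [-0.6, -0.0, -0.7]
finger_gap: 0.622
top px [450. 405.] ctr [-0.0327 -0.4662] size [ 96. 116.] baryaw 1.12
top px [284. 377.] ctr [0.045  0.0134] size [130. 215.] baryaw 0.29
top px [285. 233.] ctr [0.4646 0.0115] size [37. 62.] baryaw 0.59
top px [253. 231.] ctr [0.4727 0.1067] size [37. 61.] baryaw -0.29
top px [410. 220.] ctr [ 0.5037 -0.3727] size [ 89. 130.] baryaw -0.09
top px [503. 268.] ctr [ 0.3589 -0.6267] size [164. 664.] baryaw 1.07
row dx -82 dy -405 dz -12 turn -0.684 | dist 414 mm
```

View pics/w18.png

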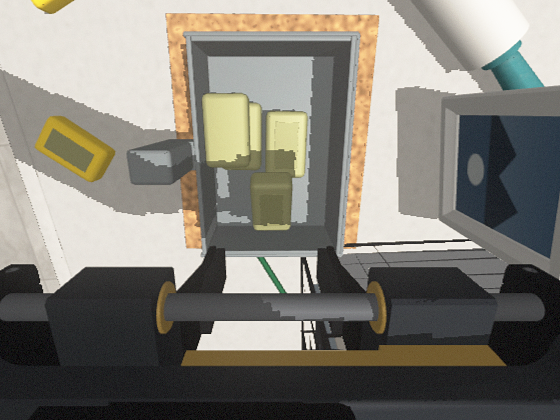

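```bash
python3 -m creep '[[0,-10,-50,-12,-0.1],[0,-20,-99,-12,-0.22],[0,-30,-148,-12,-0.36],[0,-40,-197,-12,-0.5],[0,-50,-246,-12,-0.64],[0,-60,-295,-12,-0.684],[0,-70,-344,-12,-0.684],[0,-80,-393,-12,-0.684]]';python3 -m creep '[[0,10,-7,0,0],[0,10,-7,0,0],[0,10,-7,0,0]]'; python3 -c "
from h import *
im=bars('wrist');cv2.imwrite('pics/w19.png',im[:,:,::-1])
to(.466,.0112,.028,.59)"
```

```text
time_s: 21.6
tool_pos: [0.4657, -0.002, 0.1991]
orientation: [-3.14, 0.003, 0.59]
force: [0.9, 0.7, -0.4]
finger_gap: 0.999
time_s: 21.9
tool_pos: [0.4714, 0.0062, 0.1999]
orientation: [-3.141, 0.002, 0.589]
force: [-0.6, -1.1, 0.8]
finger_gap: 0.996
wrist px [ 89. 264.] ctr [ 0.3414 -0.175 ] size [ 9. 44.] baryaw -0.98
wrist px [131. 196.] ctr [ 0.3468 -0.0764] size [20. 42.] baryaw -0.98
wrist px [271. 186.] ctr [0.4652 0.0142] size [39. 64.] baryaw 0.59
wrist px [330. 113.] ctr [0.4731 0.108 ] size [40. 63.] baryaw -0.29
row dx -1 dy -8 dz 172 turn -0.003 | dist 172 mm
```

View pics/w19.png

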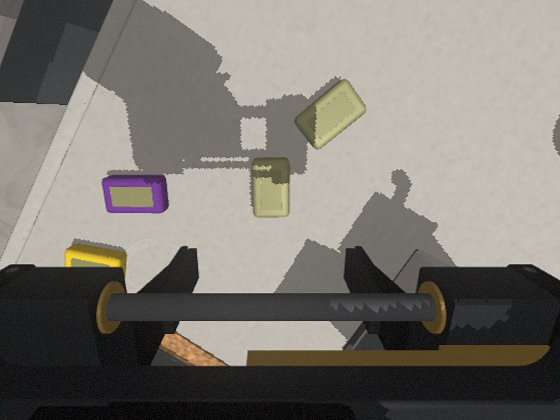

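```bash
python3 -m creep '[[0,0,-6,50,0],[0,0,-10,100,0],[0,0,-10,145,0],[0,0,-10,165,0],[0,0,-10,172,0],[0,0,-10,172,0]]' 20;python3 -m creep '[[1,0,0,0,0],[1,0,0,0,0],[1,0,0,0,0],[1,0,0,0,0],[1,0,0,0,0],[1,0,0,0,0],[1,0,0,-20,0],[1,0,0,-60,0]]'; python3 -m creep '[[1,0,0,-45,0],[1,0,0,-95,0],[1,0,0,-105,0],[1,0,0,-105,0]]'; python3 -c "
from h import *
snap('wrist','pics/w20.png')
a=-.094;b=.05
to(.513-b*np.sin(a),-.349+b*np.cos(a),.2,-.094)"
```

```text
time_s: 22.55
tool_pos: [0.4658, 0.0146, 0.0283]
orientation: [-3.14, 0.002, 0.588]
force: [0.1, -0.3, 0.5]
finger_gap: 1.002
time_s: 23.35
tool_pos: [0.4635, 0.016, 0.0872]
orientation: [-3.137, 0.005, 0.59]
force: [0.4, 0.4, -0.3]
finger_gap: 0.454
time_s: 23.75
tool_pos: [0.4677, 0.016, 0.1961]
orientation: [3.138, -0.003, 0.59]
force: [0.2, 0.0, -1.1]
finger_gap: 0.452
row dx -133 dy 290 dz -6 turn 0.684 | dist 319 mm
```

View pics/w20.png

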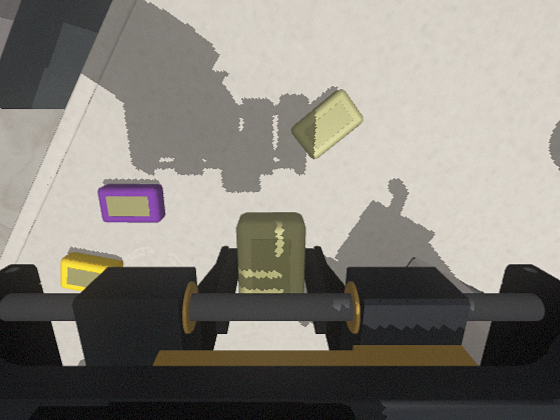

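```bash
python3 -c "
from h import *
a=-.094;x=.014;b=.05
to(.513+x*np.cos(a)-b*np.sin(a),-.349+x*np.sin(a)+b*np.cos(a),.2,-.094)"
```

```text
row dx -122 dy 299 dz -6 turn 0.684 | dist 323 mm
```

```bash
python3 -m creep '[[1,-17,42,0,0.1],[1,-35,85,0,0.22],[1,-52,128,0,0.35],[1,-70,171,0,0.48],[1,-87,214,0,0.6],[1,-105,257,0,0.684],[1,-122,299,0,0.684],[1,-122,299,0,0.684]]';python3 -m creep '[[1,0,0,0,0]]'; python3 -c "
from h import *
a=-.094;x=.014;b=.05
to(.513+x*np.cos(a)-b*np.sin(a),-.349+x*np.sin(a)+b*np.cos(a),.086,-.094)
snap('wrist','pics/w21.png')"
```

```text
time_s: 24.6
tool_pos: [0.5285, -0.3079, 0.1897]
orientation: [3.14, 0.006, -0.103]
force: [-0.6, -0.2, -0.9]
finger_gap: 0.457
time_s: 24.7
tool_pos: [0.5297, -0.3006, 0.1904]
orientation: [-3.139, 0.005, -0.096]
force: [1.0, 0.5, -0.9]
finger_gap: 0.456
row dx 2 dy -0 dz 104 turn -0.002 | dist 104 mm
```

View pics/w21.png

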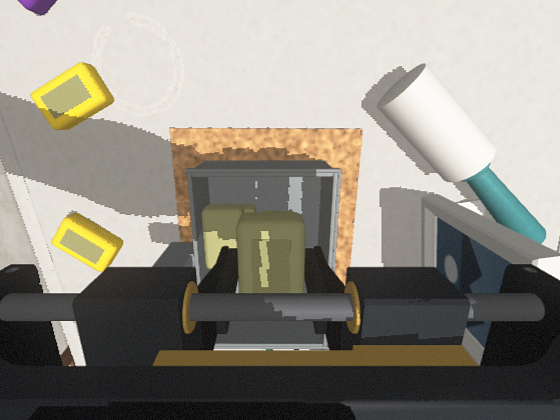

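```bash
python3 -m creep '[[1,2,0,40,0],[1,2,0,80,0],[1,2,0,96,0],[1,2,0,99,0],[1,2,0,99,0],[0.42,2,0,99,0],[0.42,2,0,99,0],[0.42,2,0,99,0]]'; python3 -m creep '[[0.42,0,0,0,0],[0.42,0,0,-40,0],[0.42,0,0,-90,0],[0.42,0,0,-110,0],[0.42,0,0,-110,0]]'; python3 -c "
from h import *
snap('wrist','pics/w22.png')
bars('top')
to(.4733,.108,.2,-.29)"
```

```text
time_s: 25.55
tool_pos: [0.5342, -0.301, 0.0967]
orientation: [3.14, -0.002, -0.094]
force: [-1.5, -0.5, 0.1]
finger_gap: 0.567
time_s: 26.05
tool_pos: [0.5356, -0.3016, 0.2102]
orientation: [3.138, -0.008, -0.094]
force: [0.7, 0.7, -0.4]
finger_gap: 0.581
top px [285. 412.] ctr [-0.0482  0.0115] size [36. 67.] baryaw 0.80
top px [422. 409.] ctr [-0.029  -0.3846] size [ 74. 125.] baryaw -0.01
top px [279. 377.] ctr [0.0493 0.0304] size [108. 205.] baryaw 0.49
top px [253. 231.] ctr [0.4728 0.1066] size [37. 61.] baryaw -0.30
top px [394. 216.] ctr [ 0.5104 -0.3176] size [76. 89.] baryaw 1.53
top px [456. 268.] ctr [ 0.3683 -0.5013] size [163. 723.] baryaw 1.26
row dx -98 dy -401 dz 5 turn 0.196 | dist 413 mm
```

View pics/w22.png

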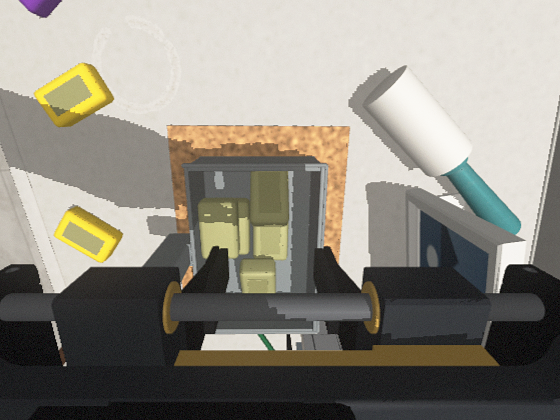

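```bash
python3 -m creep '[[0,-12,-49,0,0.05],[0,-24,-98,0,0.1],[0,-36,-147,0,0.196],[0,-48,-196,5,0.196],[0,-60,-245,5,0.196],[0,-72,-294,5,0.196],[0,-84,-343,5,0.196],[0,-95,-390,5,0.196]]';python3 -m creep '[[0,0,-12,0,0],[0,0,-12,0,0],[0,0,-12,0,0]]'; python3 -c "
from h import *
im=bars('wrist');cv2.imwrite('pics/w23.png',im[:,:,::-1])
to(.4730,.1075,.028,-.29)"
```

```text
time_s: 26.95
tool_pos: [0.4738, 0.0965, 0.1984]
orientation: [3.14, 0.002, -0.29]
force: [1.5, -0.2, -0.5]
finger_gap: 0.999
time_s: 27.25
tool_pos: [0.4786, 0.1048, 0.1989]
orientation: [3.14, 0.002, -0.291]
force: [0.2, -0.1, -0.5]
finger_gap: 1.002
wrist px [213. 356.] ctr [ 0.3469 -0.0772] size [21. 43.] baryaw -0.97
wrist px [266. 193.] ctr [0.4742 0.1092] size [38. 62.] baryaw -0.28
row dx -7 dy -1 dz 171 turn -0.003 | dist 171 mm
```

View pics/w23.png

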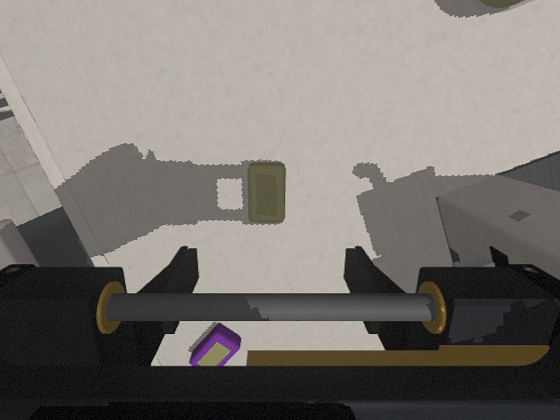

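```bash
python3 -m creep '[[0,-6,-3,50,0],[0,-6,-3,100,0],[0,-6,-3,145,0],[0,-6,-3,165,0],[0,-6,-3,171,0],[0,-6,-3,171,0]]' 20;python3 -m creep '[[1,0,0,0,0],[1,0,0,0,0],[1,0,0,0,0],[1,0,0,0,0],[1,0,0,0,0],[1,0,0,0,0],[1,0,0,-20,0],[1,0,0,-60,0]]'; python3 -m creep '[[1,0,0,-45,0],[1,0,0,-95,0],[1,0,0,-105,0],[1,0,0,-105,0]]'; python3 -c "
from h import *
snap('wrist','pics/w24.png')
a=-.094;x=.03;b=-.03
to(.513+x*np.cos(a)-b*np.sin(a),-.349+x*np.sin(a)+b*np.cos(a),.2,-.094)"
python3 - <<'E'
from h import *
crop('pics/w22.png','pics/w22a.png',160,120,200,230,2.6)
E
```

```text
time_s: 27.9
tool_pos: [0.4739, 0.1095, 0.0285]
orientation: [3.141, 0.002, -0.292]
force: [-0.4, -0.0, 0.7]
finger_gap: 1.001
time_s: 28.7
tool_pos: [0.4713, 0.1105, 0.0871]
orientation: [3.139, 0.007, -0.29]
force: [0.2, 0.4, -0.3]
finger_gap: 0.452
time_s: 29.1
tool_pos: [0.4754, 0.1113, 0.1961]
orientation: [-3.141, -0.004, -0.29]
force: [-0.1, 0.0, -1.7]
finger_gap: 0.453
row dx 204 dy 453 dz -6 turn -0.196 | dist 497 mm
```

View pics/w22a.png

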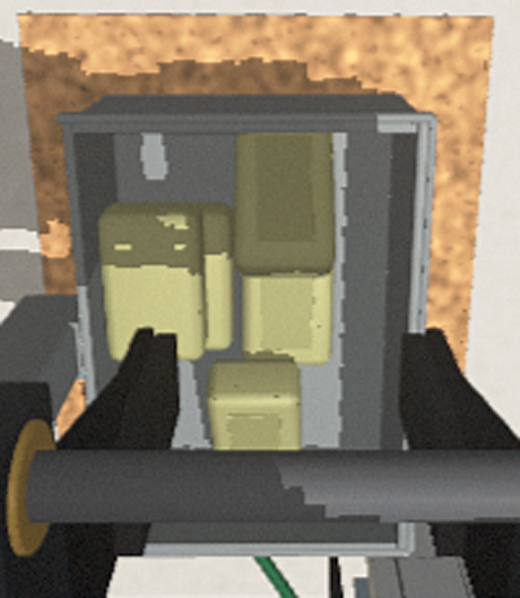

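View pics/w24.png

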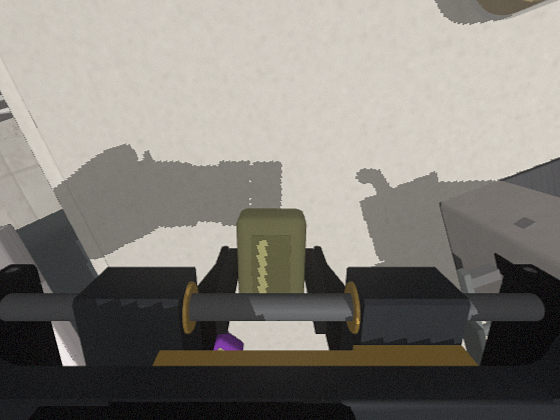

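```bash
python3 -m creep '[[1,18,45,-6,-0.1],[1,36,90,-6,-0.196],[1,54,135,-6,-0.196],[1,72,180,-6,-0.196],[1,90,225,-6,-0.196],[1,108,270,-6,-0.196],[1,126,315,-6,-0.196],[1,144,350,-6,-0.196]]';python3 -m creep '[[1,0,0,0,0]]'; python3 -c "
from h import *
a=-.094;x=.014;b=-.026
to(.513+x*np.cos(a)-b*np.sin(a),-.349+x*np.sin(a)+b*np.cos(a),.2,-.094)
"
```

```text
time_s: 29.95
tool_pos: [0.5098, -0.2683, 0.1967]
orientation: [-3.141, 0.005, -0.096]
force: [1.5, -0.3, -0.3]
finger_gap: 0.46
time_s: 30.05
tool_pos: [0.5092, -0.2722, 0.1962]
orientation: [3.141, 0.005, -0.103]
force: [-0.1, 0.2, -1.7]
finger_gap: 0.457
row dx 26 dy 102 dz -4 turn -0.009 | dist 105 mm
```

```bash
python3 -m creep '[[1,13,45,-4,0],[1,22,85,-4,0],[1,24,102,-4,0],[1,24,102,-4,0],[1,24,102,-4,0]]';python3 -c "
from h import *
a=-.094;x=.014;b=-.026
to(.513+x*np.cos(a)-b*np.sin(a),-.349+x*np.sin(a)+b*np.cos(a),.09,-.094)
snap('wrist','pics/w25.png')
"
```

```text
time_s: 30.55
tool_pos: [0.5261, -0.367, 0.2021]
orientation: [-3.138, 0.003, -0.093]
force: [0.6, 1.0, -1.0]
finger_gap: 0.457
row dx -1 dy 9 dz 112 turn 0.001 | dist 113 mm
```

View pics/w25.png

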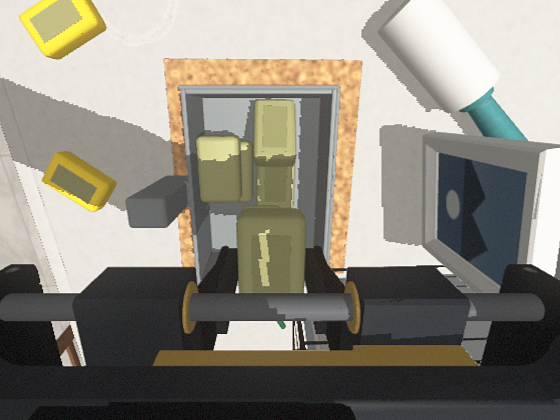

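```bash
python3 -m creep '[[1,0,5,40,0],[1,0,5,80,0],[1,0,5,108,0],[1,0,5,112,0],[1,0,5,112,0],[0.42,0,5,112,0],[0.42,0,5,112,0],[0.42,0,5,112,0]]'; python3 -m creep '[[0.42,0,0,0,0],[0.42,0,0,-40,0],[0.42,0,0,-90,0],[0.42,0,0,-130,0],[0.42,0,-40,-150,0],[0.42,0,-80,-150,0],[0.42,0,-80,-150,0]]'; python3 -c "
from h import *
snap('wrist','pics/w26.png');snap('top','pics/t26.png');crop('pics/t26.png','pics/t26a.png',230,150,230,150,3.4)
"
```

```text
time_s: 31.4
tool_pos: [0.526, -0.3741, 0.0926]
orientation: [3.141, -0.001, -0.094]
force: [-0.4, 0.6, 0.5]
finger_gap: 0.568
time_s: 32.1
tool_pos: [0.5361, -0.2873, 0.244]
orientation: [-3.139, -0.003, -0.085]
force: [0.2, 0.5, -1.7]
finger_gap: 0.581
```

View pics/w26.png

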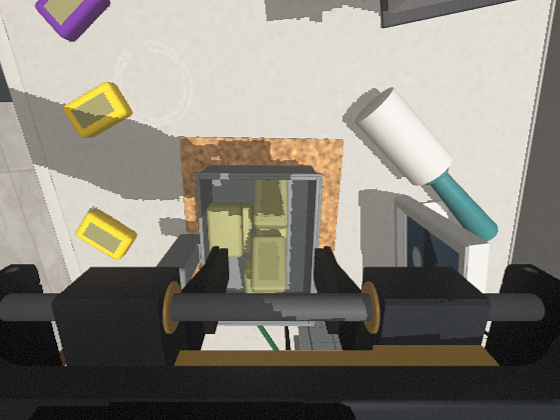

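View pics/t26a.png

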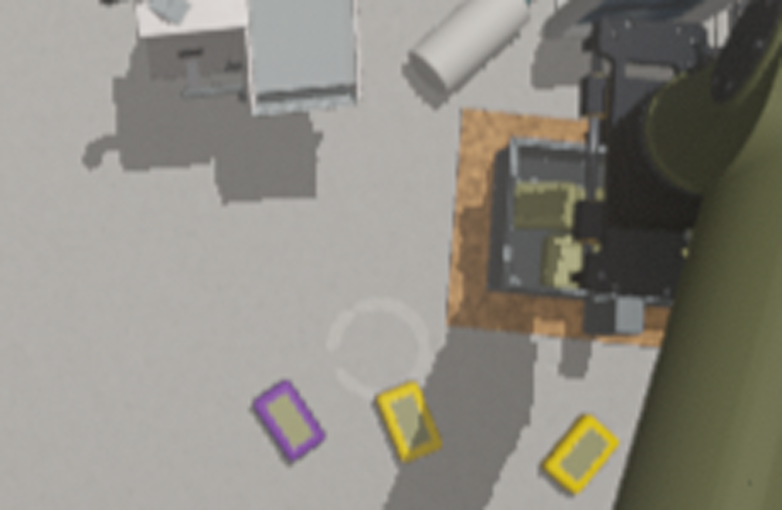

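```bash
python3 -c "
from h import *
to(.674,.066,.365,.40)
"
```

```text
row dx 107 dy -371 dz -122 turn -0.491 | dist 405 mm
```

```bash
python3 -m creep '[[0.5,0,0,-45,0],[0.5,0,0,-90,0],[0.5,5,-20,-122,-0.1],[0.5,18,-65,-122,-0.2],[0.5,31,-110,-122,-0.3],[0.5,44,-155,-122,-0.4],[0.5,57,-200,-122,-0.491],[0.5,70,-245,-122,-0.491]]';python3 -m creep '[[0.5,13,-45,0,0],[0.5,25,-90,0,0],[0.5,37,-126,0,0],[0.5,37,-126,0,0],[0.5,37,-126,0,0]]'; python3 -c "
from h import *
to(.674,.066,.365,.40)
snap('wrist','pics/w27.png')
"
```

```text
time_s: 33.0
tool_pos: [0.6266, -0.058, 0.3636]
orientation: [3.141, 0.001, 0.396]
force: [0.2, -0.4, -1.2]
finger_gap: 0.496
time_s: 33.5
tool_pos: [0.6118, 0.0726, 0.3636]
orientation: [3.141, 0.001, 0.397]
force: [0.5, -1.3, 1.0]
finger_gap: 0.5
row dx 55 dy 30 dz -1 turn -0.003 | dist 63 mm
```

View pics/w27.png

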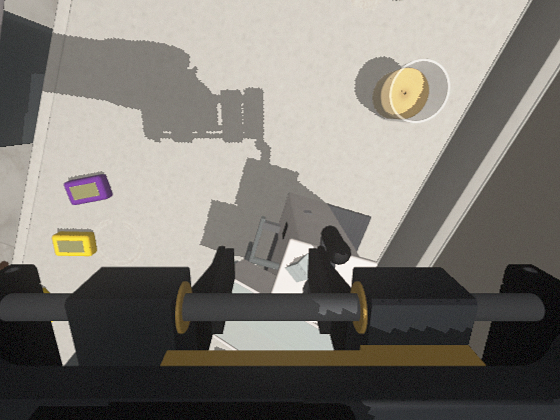

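```bash
python3 -c "
from h import *
print(pt('wrist',329,237,.295))";python3 -m creep '[[0.5,30,15,0,0],[0.5,55,30,0,0],[0.5,55,30,0,0],[0.5,55,30,0,0]]'; python3 -c "
from h import *
to(.674,.066,.365,.40)
snap('wrist','pics/w28.png')
"
```

```text
[0.65216503 0.08588898 0.295     ]
time_s: 33.95
tool_pos: [0.6742, 0.0642, 0.3627]
orientation: [-3.141, 0.002, 0.393]
force: [-0.4, 0.8, 0.0]
finger_gap: 0.501
row dx 0 dy -2 dz -2 turn -0.007 | dist 3 mm
```

View pics/w28.png

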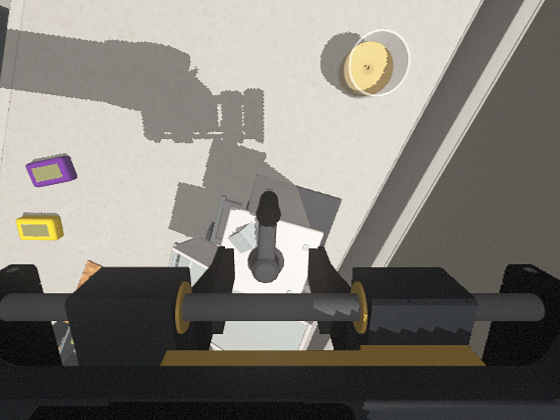

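```bash
python3 -c "
from h import *
crop('pics/w28.png','pics/w28a.png',200,170,140,130,5)
for u,z in [((269,203),.295),((269,215),.262),((264,263),.265)]: print(pt('wrist',*u,z))
print(pr('wrist',[.675,.067,.295]),pr('wrist',[.675,.067,.258]), pr('wrist',[.69,.0125,.26]))"
```

```text
[0.66315843 0.0871132  0.295     ]
[0.6706457  0.06844762 0.262     ]
[0.68305676 0.02719908 0.265     ]
[273.43843881 233.31767002] [273.12454574 216.85635882] [265.09889816 276.64582851]
```

View pics/w28a.png

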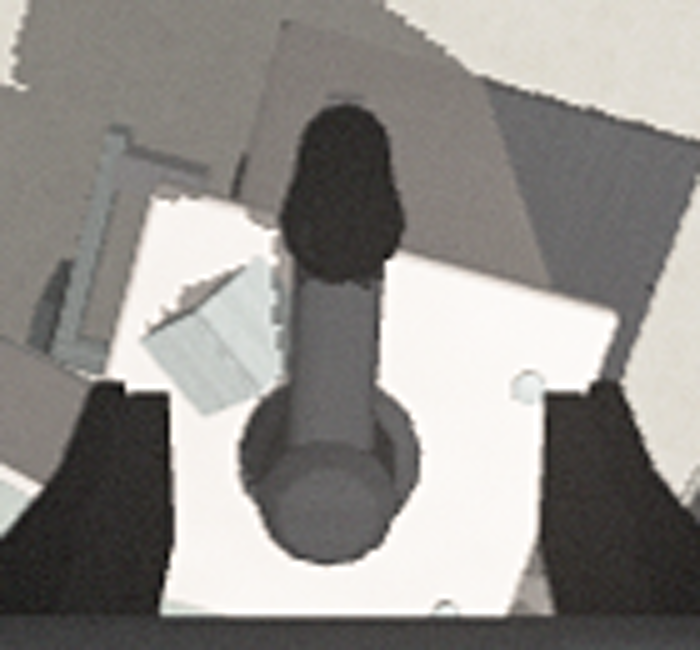

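```bash
python3 -c "
from h import *
print(pt('wrist',268.5,215,.295),pt('wrist',269,200,.258),pt('wrist',266,270,.27))
to(.667,.074,.291,.38)"
```

```text
[0.66625925 0.07868443 0.295     ] [0.66609534 0.07936985 0.258     ] [0.68626227 0.02416197 0.27      ]
row dx -3 dy -11 dz 73 turn 0.014 | dist 73 mm
```

```bash
python3 -m creep '[[0.5,-1,-11,0,0],[0.5,-1,-11,40,0],[0.5,-1,-11,73,0],[0.5,-1,-11,73,0],[0.5,-1,-11,73,0],[0.65,-1,-11,73,0],[0.65,-1,-11,73,0]]'; python3 -c "
from h import *
y=.1
R=np.array([[np.cos(y),-np.sin(y)],[np.sin(y),np.cos(y)]])
P=np.array([.690,.013])
for a,L in [(1.3,.006),(1.15,8e-3),(1,8e-3),(.85,8e-3),(.7,8e-3),(.55,8e-3),(.4,8e-3),(.25,.01),(.1,.01),(0,.01),(-.03,.012)]:
    k=P+R@(.065*np.array([-np.cos(a),np.sin(a)])-L*np.array([np.sin(a),np.cos(a)]))
    print(a,end=' ');to(k[0],k[1],.291,1.66-a)
snap('wrist','pics/w29.png')"
```

```text
time_s: 34.7
tool_pos: [0.6694, 0.0771, 0.2938]
orientation: [3.14, -0.004, 0.397]
force: [0.8, -0.7, -0.4]
finger_gap: 0.4
1.3 row dx -10 dy 2 dz 3 turn 0.037 | dist 11 mm
1.15 row dx -22 dy 4 dz 3 turn -0.113 | dist 22 mm
1 row dx -31 dy 7 dz 3 turn -0.263 | dist 32 mm
0.85 row dx -40 dy 11 dz 3 turn -0.413 | dist 41 mm
0.7 row dx -48 dy 17 dz 3 turn -0.563 | dist 51 mm
0.55 row dx -55 dy 24 dz 3 turn -0.713 | dist 60 mm
0.4 row dx -61 dy 31 dz 3 turn -0.863 | dist 68 mm
0.25 row dx -66 dy 42 dz 3 turn -1.013 | dist 79 mm
0.1 row dx -70 dy 51 dz 3 turn -1.163 | dist 86 mm
0 row dx -71 dy 58 dz 3 turn -1.263 | dist 91 mm
-0.03 row dx -72 dy 61 dz 3 turn -1.293 | dist 94 mm
```

View pics/w29.png

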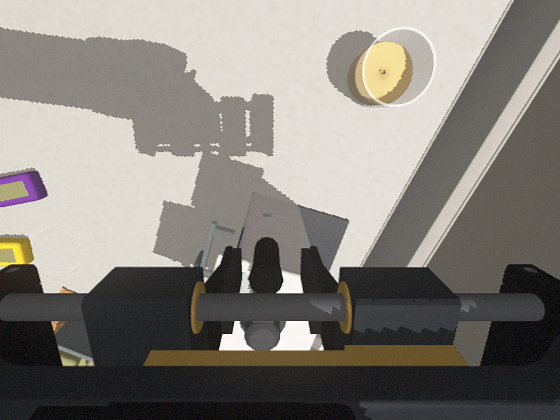

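Knob is between the pads. Swing back.

```bash
python3 -m creep '[[0.65,-10,2,3,0],[0.65,-22,4,3,-0.11],[0.65,-31,7,3,-0.26],[0.65,-40,11,3,-0.41],[0.65,-48,17,3,-0.56],[0.65,-55,24,3,-0.7],[0.65,-61,31,3,-0.84],[0.65,-66,41,3,-0.98]]'; python3 -c "
from h import *
y=.1
R=np.array([[np.cos(y),-np.sin(y)],[np.sin(y),np.cos(y)]])
P=np.array([.690,.013])
for a,L in [(.1,.012),(0,.012),(-.04,.014)]:
    k=P+R@(.065*np.array([-np.cos(a),np.sin(a)])-L*np.array([np.sin(a),np.cos(a)]))
    print(a,end=' ');to(k[0],k[1],.291,1.6)
snap('wrist','pics/w30.png')"
```

```text
time_s: 35.55
tool_pos: [0.6238, 0.0141, 0.2895]
orientation: [3.14, -0.001, 1.384]
force: [1.2, 1.2, -0.4]
finger_gap: 0.35
0.1 row dx -13 dy 4 dz -2 turn -0.216 | dist 13 mm
0 row dx -19 dy 6 dz -2 turn -0.216 | dist 20 mm
-0.04 row dx -23 dy 8 dz -2 turn -0.216 | dist 24 mm
```

View pics/w30.png

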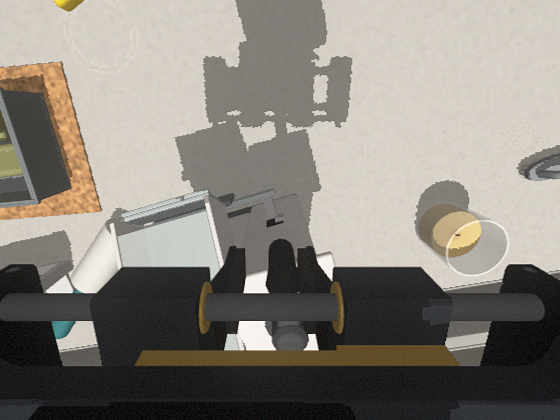

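```bash
python3 -m creep '[[0.65,-7,2,0,-0.1],[0.65,-13,4,0,-0.2],[0.65,-17,6,0,-0.21],[0.65,-20,7,0,-0.21],[0.65,-20,7,0,-0.21],[0.65,-20,7,0,-0.21]]'
```

```text
time_s: 36.2
tool_pos: [0.6259, -0.0006, 0.289]
orientation: [-3.141, -0.008, 1.59]
force: [-2.9, 9.9, 0.2]
finger_gap: 0.35
```

```bash
python3 -m creep '[[0.5,5,0,0,0],[0.5,5,0,-30,0],[0.5,5,0,-80,0],[0.5,5,0,-80,0],[0.5,5,0,-80,0]]'; python3 -c "
from h import *
snap('wrist','pics/w31.png');snap('scene','pics/s31.png');crop('pics/s31.png','pics/s31a.png',205,145,140,120,5)
snap('top','pics/t31.png')"
```

```text
time_s: 36.7
tool_pos: [0.6274, -0.0025, 0.3703]
orientation: [3.137, 0.001, 1.585]
force: [0.6, -0.7, 0.1]
finger_gap: 0.499
```

View pics/w31.png

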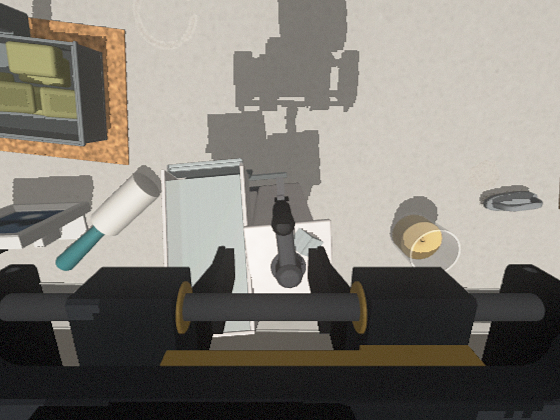

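View pics/s31a.png

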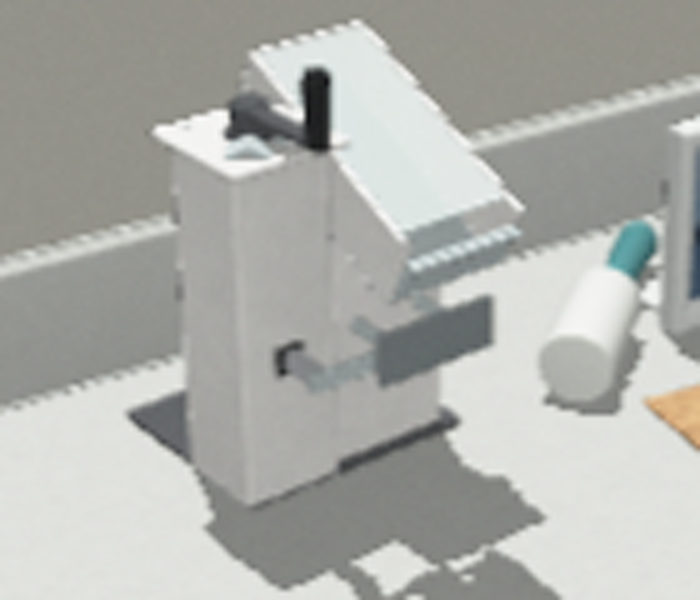

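```bash
python3 -m creep '[[0.5,30,30,-20,0],[0.5,60,65,-30,0],[0.5,90,100,-30,0],[0.5,120,130,-30,0],[0.5,150,150,-30,0],[0.5,150,150,-30,0]]'; python3 -c "
from h import *
snap('top','pics/t32.png');crop('pics/t32.png','pics/t32a.png',250,100,210,195,3)
crop('pics/t32.png','pics/t32m.png',350,170,105,95,6)
snap('scene','pics/s32.png')"
```

```text
time_s: 37.45
tool_pos: [0.7746, 0.157, 0.3912]
orientation: [-3.133, -0.002, 1.595]
force: [-0.5, 1.0, -1.6]
finger_gap: 0.498
```

View pics/t32m.png

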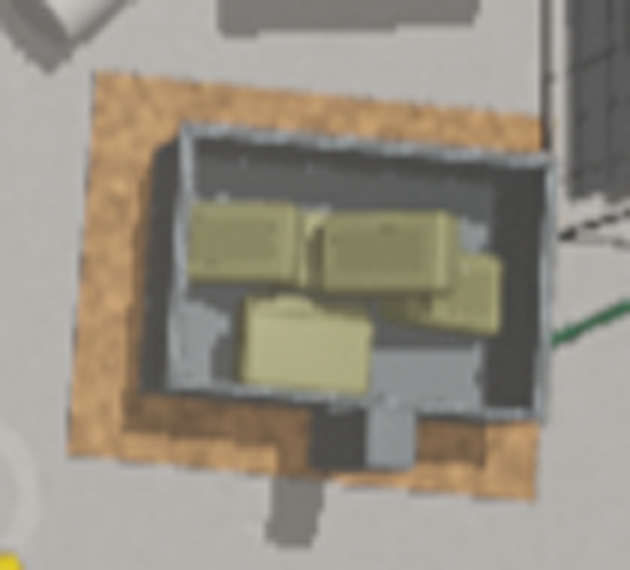

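View pics/t32.png

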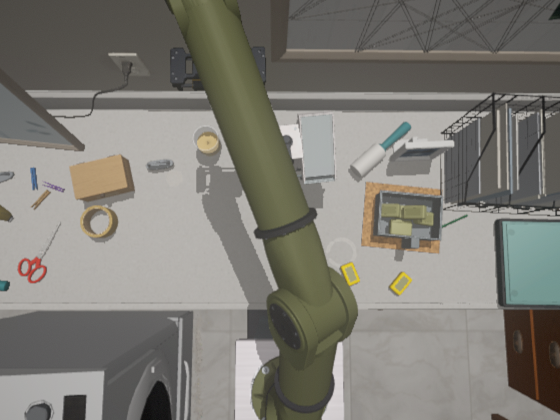

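View pics/s32.png

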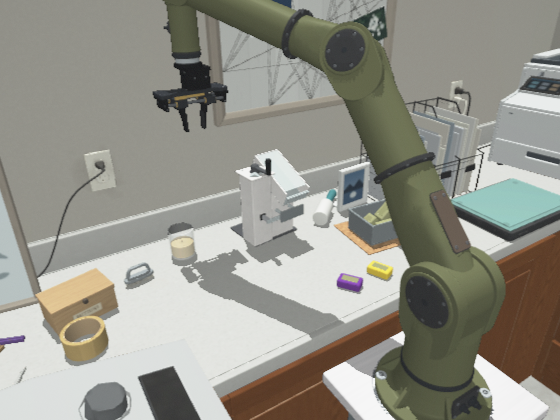

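```bash
python3 -m creep '[[0.5,0,-50,0,0],[0.5,0,-100,0,0],[0.5,0,-150,0,0],[0.5,0,-200,0,0],[0.5,0,-230,0,0],[0.5,0,-230,0,0],[0.5,0,-230,0,0]]'; python3 -c "
from h import *
M=lambda a,b:(350+a/6,170+b/6)
q=[pt('top',*M(*u),.074)[:2] for u in [(183,125),(552,160),(545,417),(168,390)]]; print(np.round(q,4),np.mean(q,0))
l=q[0]-q[1];print(np.arctan2(-l[0],l[1]),np.linalg.norm(l),np.linalg.norm(q[0]-q[3]))
snap('scene','pics/s33.png');snap('top','pics/t33.png');crop('pics/t33.png','pics/t33a.png',250,100,210,195,3)"
```

```text
time_s: 38.25
tool_pos: [0.5437, 0.1439, 0.3992]
orientation: [3.138, 0.003, 1.583]
force: [0.4, -0.1, -0.4]
finger_gap: 0.499
[[ 0.5867 -0.2676]
 [ 0.5696 -0.448 ]
 [ 0.4443 -0.4384]
 [ 0.4573 -0.2563]] [ 0.51446669 -0.35257754]
-0.09426241036609316 0.18125581135617763 0.12986943083259828
```

View pics/t33a.png

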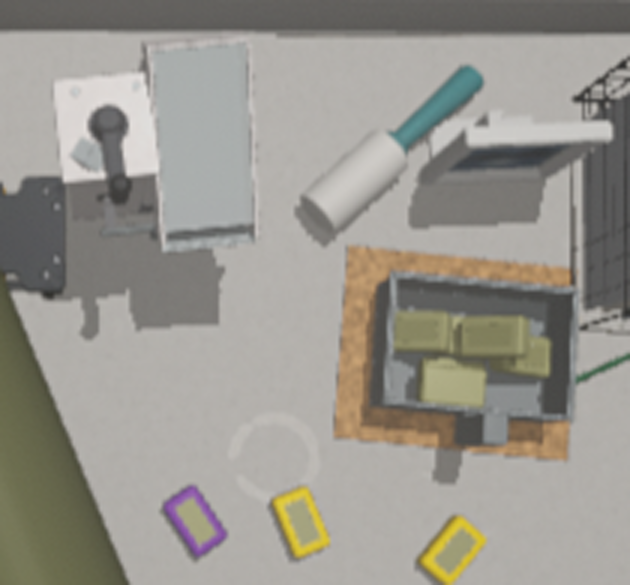

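View pics/s33.png

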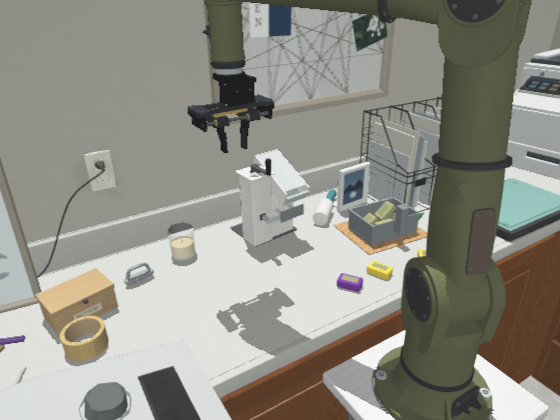

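```bash
python3 -m creep '[[0.5,0,0,0,0],[0.5,0,0,0,0],[0.5,0,0,0,0]]'; python3 -c "
from plant import ctrl
print(ctrl.close_job())"
```

```text
time_s: 38.65
tool_pos: [0.5446, 0.1461, 0.3976]
orientation: [-3.14, -0.001, 1.587]
force: [0.6, 0.4, 0.2]
finger_gap: 0.503
the job is handed in; nothing more can be done
None
```

The job is done and handed in at 38.7 s; no step failed.

- **Handle opened:** I swung the cam handle to the open notch, measured at about 1.32 rad.
- **Soap dispensed:** I pressed the held tub against the paddle until it stopped moving, with about 13 N on the wrist. All three bars slid into the tub and none landed on the worktop.
- **Tub and loose bars:** I stood the tub on the cork mat and put the three loose bars in. The tub post was gripped at full travel without slipping, and I found each loose bar again with the wrist camera before grasping it.
- **Handle locked:** I swung the handle back to its stop, about 10 N at the end.

**Last checks**
- **Chute:** it looks empty in the final pictures.
- **Tub:** it is within about 3 mm of the mat's centre by the top camera and in line with the mat. An earlier wrist-camera estimate, taken while the arm was still settling, was about 5 mm off.
- **Bars:** five are visible in the tub. I take the sixth, one of the dispensed bars, to be under the others, since it was last seen there and none is on the worktop.
- **Knob:** it is back at its starting pixel position in the scene picture, so I take the handle as locked.
- **Bystanders and look-alikes:** the candle jar, scrub brush, lint roller, and the purple and yellow bars look unmoved.

The two cameras disagreed by about 5 to 10 mm on the knob and loose bars. I used close-up views or averaged them, and it caused no trouble. One retreat move, after locking, went towards the back wall instead of away from it. It touched nothing and I moved back before handing in.

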